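Charge the blast basket with one stroke of the batch feeder

TASK

Stand or lay every pipe reducer on the bench (the short tapered fittings) on the feeder's carriage, while the carriage is still clamped at its loading end away from you. Then swing the clamp lever open, slide the carriage by its black post to its mark in front of the ram (near edge at the white line), clamp it again, and turn the flywheel by its crank knob through exactly one revolution counter-clockwise (seen from above), so that the ram sweeps the whole batch into the basket and comes home; never slide the carriage while it is clamped, nor turn the wheel while the carriage is unclamped or off its mark. Leave the straight pipe nipple where it stands.

Things in the scene. Friction and masses are not known exactly. Their poses are not given: they have to be found in the camera images.
- feeder: Green batch feeder fixed to the bench. Origin: on the bench under the carriage's centre at the mark; x away from the robot (about), y left, z up. In mm: carriage slides along x; drive box x -60..100, y 110..300, top 80; basket x +-101, y -82..-271; clamp block x 135..185, y 75..165, top 70; ram plate 140 wide, heights 50-95, strokes along -y from y 90 to -85 and back. Nothing is above 160.
- basket (a point): Centre of the floor of the open-topped aluminium basket, 202 (x) by 189 (y) inside, floor 37 mm above the bench (8 mm lower than the carriage bed), walls 45 high on three sides, open towards the carriage (+y). Axes as the feeder's.
- carriage (a joint): Slide of the carriage, in m: 0 is the far loading end, growing as it slides towards the robot along the feeder's -x; the mark, in line with the ram and the basket, is at 0.130 (within 0.008): there its near edge meets the white line across the green bed; stop at 0.16. Starts between 0 and 0.03. Drag about 4 N. The clamp is not felt as a stop, yet sliding it while clamped is forbidden.
- carriage_bed (a point): Centre of the top of the carriage bed, 45 mm above the bench; axes as the feeder's. The bed is 184 mm (x) clear between two steel side walls 25 mm high, and 160 mm (y) long, open at both y ends. Room for four reducers at x +-45, y +-37.
- carriage_post (a point): The black upright round post on the carriage's far edge, 22 mm in diameter, to slide it by: point on its axis 140 mm above the bench, at its top; the post's free length goes 98 mm down.
- clamp (a joint): Clamp lever, swings level about an upright axis, in rad: 0 is clamped (arm along feeder +x), 1.2 is fully open (turned counter-clockwise seen from above). Clamped counts below 0.2, open above 1.0. Light friction (0.15 N m), stays where it is left. Starts between 0 and 0.08.
- clamp_axis (a point): Point on the clamp lever's upright axis, 110 mm above the bench.
- clamp_knob (a point): Centre of the upright round steel knob at the end of the clamp lever, 60 mm from the axis: 24 mm in diameter, from 82 to 130 mm above the bench, this point at 110 mm. It is fixed to the lever.
- wheel (a joint): Flywheel angle in rad, growing counter-clockwise seen from above. 0 is parked: crank knob on the feeder's -x side of the axis (start -0.15 to 0.15); one revolution ends parked again at 6.283 (within 0.25). It drives the ram out in the first half turn, back in the second; takes 2 to 15 N at the knob and stays where it is left. Stops at -0.5 and 7.6.
- wheel_axis (a point): Point on the flywheel's upright axis, 130 mm above the bench. The wheel is a level steel disc, 180 mm in diameter, its top 108 mm above the bench; hub top 122 mm.
- crank_knob (a point): Centre of the upright black crank knob on the flywheel, 70 mm from the axis: 26 mm in diameter, from 113 to 158 mm above the bench, this point at 138 mm. The knob spins freely on its own pin, so it may be held firmly while the wheel turns.
- reducer1: A dark steel concentric pipe reducer, 75 mm high, 280 g: large end 60 mm in diameter at the bottom (straight for 20 mm), tapering to a straight neck 42 mm in diameter from 47 mm up to the top. Origin at the centre of the large end's face, z axis towards the small end. Starts standing on the large end on the bench. May be absent.
- reducer2: A dark steel concentric pipe reducer, 75 mm high, 280 g: large end 60 mm in diameter at the bottom (straight for 20 mm), tapering to a straight neck 42 mm in diameter from 47 mm up to the top. Origin at the centre of the large end's face, z axis towards the small end. Starts standing on the large end on the bench. May be absent.
- reducer3: A dark steel concentric pipe reducer, 75 mm high, 280 g: large end 60 mm in diameter at the bottom (straight for 20 mm), tapering to a straight neck 42 mm in diameter from 47 mm up to the top. Origin at the centre of the large end's face, z axis towards the small end. Starts standing on the large end on the bench. May be absent.
- reducer4: A dark steel concentric pipe reducer, 75 mm high, 280 g: large end 60 mm in diameter at the bottom (straight for 20 mm), tapering to a straight neck 42 mm in diameter from 47 mm up to the top. Origin at the centre of the large end's face, z axis towards the small end. Starts standing on the large end on the bench. May be absent.
- nipple: A straight steel pipe nipple, 48 mm in diameter, 100 mm high, standing on the bench; origin under its centre. It may stand among the reducers. Not part of the batch: leave it alone.
Not all that is in view belongs to the job. Leave any blue or yellow look-alike of the reducer4 alone.

How it is judged:
By the outcome, as a careful person would: the job done as asked, in the order asked, and still so for the second after the job is handed in, with the robot touching nothing.
Of reducer1, reducer2, reducer3, reducer4 only 2 to 4 are there at a start; the rules pass over those that are not, and their reading is None.
At some moment in a run one of reducer1, reducer2, reducer3, reducer4 may be knocked a few centimetres aside while the robot is not near it.
Once in a run the grip may slacken for a moment while it holds something.
It also fails if it takes over 210 s, if anything falls off the work surface, if the arm or the gripper's body presses on something with over 40 N, if the wrist force passes 120 N, or if a joint passes its speed limit or range.

ROBOT

A 6-joint arm with a two-finger parallel gripper is mounted at the origin on the work surface. World frame = base frame: x ahead of the robot, y to its left, z up, the work surface at z = 0. Lengths are in m, angles in rad, forces in N, time in s.
With the tool pointing down it reaches from about 0.375 to 0.9 m from the base axis. Payload 3.1 kg.
Tool frame: the origin (TCP) lies at the very end of the fingers, on their centre line; the grasp point (between the pads) lies 19 mm behind it (manip.tcp_to_grasp is the distance from the TCP to the grasp point, in m); z points along the fingers, y is the line along which they close (so a half turn about z gives the same grasp; the last joint's range is limited). The gripper opens to 85 mm and grips with 20 to 120 N. Pads are 22 mm wide; open, the fingers measure 114 mm over their backs; the gripper's body (76 mm by 85 mm) begins 54 mm behind the grasp point. The pads swing forward as they close: fully open they stand 13 mm farther back than shut.
Start: joints at [1.159, 0.527, 1.433, -0, 1.181, -0.178], TCP at [0.145, 0.608, 0.209] pointing down, gripper open.
Joint ranges: [-3.08, 3.08], [-0.75, 2.2], [0.22, 2.44], [-1.43, 4.57], [0, 2.65], [-2.85, 2.85]. Speed limits (rad/s): [2.79, 2.79, 3.14, 3.14, 3.14, 3.14].

INTERFACE

Orientations are given as a unit quaternion [x, y, z, w].
In Python, from station import manip gives the robot as it stands. The module is installed in compiled form; this text tells all that it offers.
- The arm moves only by the tool step_arm, never from a script. Its argument "commands" is one flat list of numbers, 6 for each row, row after row: the shift along the tool's x, y, z in m, then the turn, a rotation vector about the tool's x, y, z in degrees. A call has exactly 10 rows; each row is the pose to reach, as a shift and turn from the pose commanded when the call began, along the tool's axes at that moment; what a row does not reach only later rows make up. A row lasts 1/10 s, in which the tool goes at most 50 mm and 8.59 degrees, less where a joint would pass 70% of its speed; a pose out of reach is approached as far as the arm can. A call with a gripper value outside its range is refused whole. "jaw" is the opening in per cent of the stroke, from 0 (shut) to 100 (fully open), set as the call begins (left out, the last holds). The fingers move at their own pace and stop on an object; "grip_force" is the grip in N (left out, the last holds). Time passes only in rows, so rows that repeat a pose let the fingers close, or fill a call up. It gives the time, the measured TCP pose, the force, the opening and the grip force at its end, in the units of the state.
- manip.sense(): the state, without advancing time (a new reading comes with each control period).
- manip.snapshot(name): name is "scene" or "top"; returns a dict with "pixels" (400x640x3 uint8, blue, green, red), "fx", "fy", "cx", "cy" (pixels), "R" (3x3) and "t" (3): a world point X has camera coordinates R X + t. Camera axes: x right, y down, z forward; pixel columns grow to the right and rows downward; lengths in m; the calibration is good to about 2 mm. A picture is of the moment at which its call begins. There is no depth.
- manip.sign_off(): hands the job in; it is judged then, once.
The state is a dict: "t": time; "q": joint angles; "qd": joint speeds; "tau": joint torques, N m; "tcp_pos": TCP position; "tool_rot": TCP orientation; "force": force on the tool from outside, world axes, zero at the start; "ft_torque": the same for the moment, N m; "finger_gap": opening from 0.0 (shut) to 1.0 (fully open); "gripper_force": force on a finger pad.
Only numpy, scipy, OpenCV 4.12 (cv2) and the standard library are available. Lean on these libraries where they do the work, as an engineer would, in place of code of your own. Each camera call takes 0.05 s, during which the arm holds its last target. There are 200 camera calls.

## Working session

There is one attempt and no reset: what is moved stays moved. The work goes in short steps, Python scripts to look and compute and a tool call to move; the robot and the scene stay as the last step left them, time stands still between calls to the robot, and variables do not carry over. Pictures are saved under pics/ and viewed, at most 14 in all, crops included, and the job is handed in when it is done.

Besides the shell and the picture viewer there is one more tool, called after "Emit:" in YAML: its name, and indented under it one key for each argument. step_arm: Moves the arm, as the interface text tells. Its arguments: {"type":"object","properties":{"commands":{"type":"array","items":{"type":"number"}},"jaw":{"type":"number"},"grip_force":{"type":"number"}},"required":["commands"]}

```bash
mkdir -p pics; python3 - <<'E'
from station import manip
import cv2,json
s=manip.sense();print(s)
for n in("scene","top"):
    d=manip.snapshot(n);cv2.imwrite(f"pics/{n}0.png",d["pixels"]);print(n,d["fx"],d["fy"],d["cx"],d["cy"],d["R"],d["t"])
E
```

```text
{'t': 0.0, 'q': array([ 1.15851849e+00,  5.28487140e-01,  1.43394374e+00,  1.36292787e-05,
        1.18139705e+00, -1.78517683e-01]), 'qd': array([ 9.35131031e-04,  2.07822202e-03,  5.62157470e-04,  1.09856949e-03,
       -3.21940422e-05,  5.10454009e-04]), 'tau': array([ 9.54813804e-04, -4.42340469e+01, -1.78034002e+01, -2.33975534e-04,
        8.38750158e-03, -7.61449741e-06]), 'tcp_pos': array([0.14443034, 0.60727286, 0.20750762]), 'tool_rot': array([ 1.16616648e-01,  9.93176373e-01, -1.06739815e-03, -3.31396952e-04]), 'force': array([-0.55189042,  0.60418521,  0.09601124]), 'ft_torque': array([ 4.05722954e-05, -5.94587739e-03, -6.76043977e-02]), 'gripper_force': 0.0, 'finger_gap': 0.999227735167946}
scene 451.34987562584126 451.34987562584126 324.7553559890521 208.24388605787942 [[-0.32595863  0.94529018  0.01332127]
 [ 0.65370014  0.23554604 -0.71916214]
 [-0.68295468 -0.22570899 -0.69471459]] [ 0.13627375 -0.27405932  1.79912314]
top 386.47026471796653 386.47026471796653 324.20684418206054 204.61654311146856 [[ 0.01587321 -0.99977736 -0.01390255]
 [-0.99684715 -0.01474254 -0.07796423]
 [ 0.07774191  0.01509626 -0.99685922]] [0.02155482 0.55325494 1.17836895]
```

View pics/scene0.png

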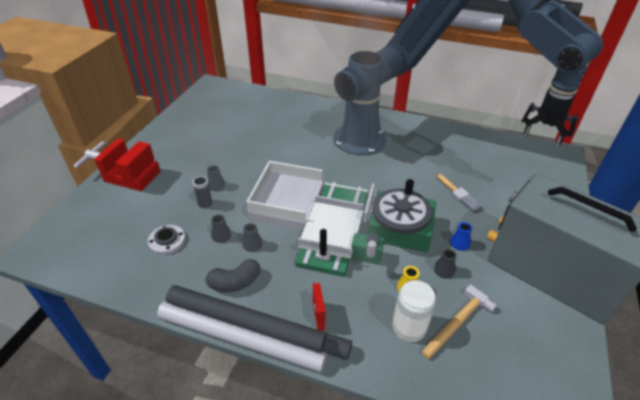

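View pics/top0.png

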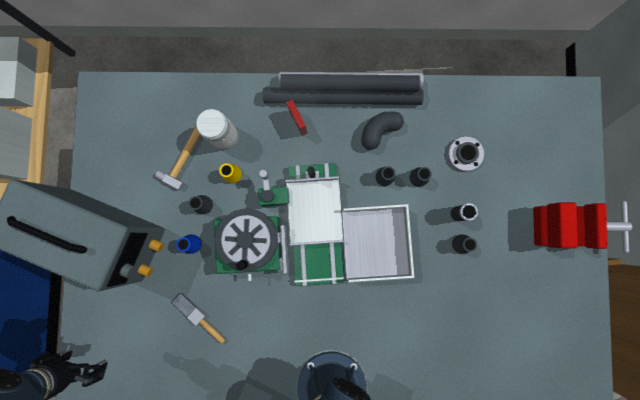

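The top view shows dark tapered fittings at (385,176), (420,176), (464,245) and (201,204). Things that could be mistaken for them are the taller nipple with the bright rim at (464,212), the yellow one at (231,172) and the blue one at (189,243). The post is at about (311,172), the clamp knob at (265,174) and the crank knob at (242,265). I'll check these in a close crop.

```bash
cat > h.py <<'E'
import numpy as np,cv2
from station import manip
def ray(d,u,v,z):
    R,t=np.array(d["R"]),np.array(d["t"]);c=-R.T@t
    w=R.T@np.array([(u-d["cx"])/d["fx"],(v-d["cy"])/d["fy"],1]);return c+w*(z-c[2])/w[2]
def proj(d,X):
    p=np.array(d["R"])@np.array(X)+d["t"];return np.array([d["fx"]*p[0]/p[2]+d["cx"],d["fy"]*p[1]/p[2]+d["cy"]])
def crop(d,x0,y0,x1,y1,k,name):
    cv2.imwrite(name,cv2.resize(d["pixels"][y0:y1,x0:x1],None,fx=k,fy=k,interpolation=cv2.INTER_CUBIC))
E
python3 - <<'E'
from h import *
d=manip.snapshot("top");crop(d,170,150,490,290,2.5,"pics/c1.png")
crop(d,205,155,355,290,4,"pics/c2.png")
d=manip.snapshot("scene");crop(d,180,150,480,290,2.6,"pics/c3.png")
E
```

```text
(no output)
```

View pics/c1.png

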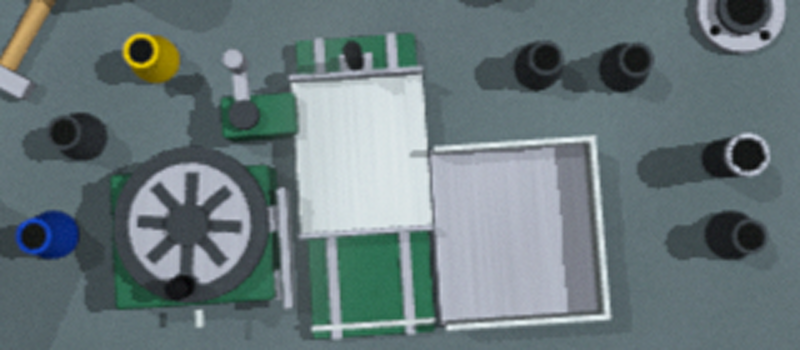

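View pics/c2.png

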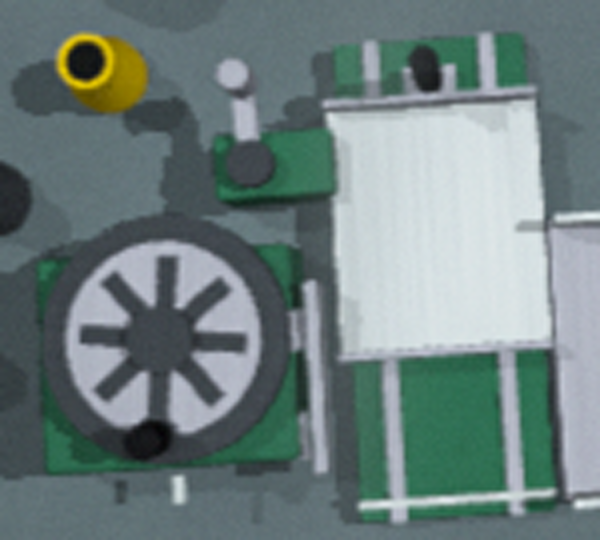

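View pics/c3.png

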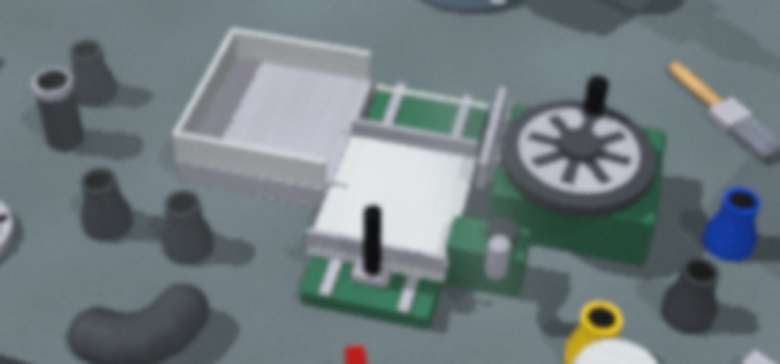

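Confirmed: four dark reducers, A (388,173), B (424,173), C (470,244) and D (196,202). The nipple, with its bright rim, is at (470,212). Next I compute positions from both cameras.

```bash
python3 - <<'E'
from h import *
T=manip.snapshot("top");S=manip.snapshot("scene")
np.set_printoptions(precision=4,suppress=True)
c1=lambda u,v:(170+u/2.5-.3,150+v/2.5-.3)
c2=lambda u,v:(205+u/4-.375,155+v/4-.375)
c3=lambda u,v:(180+u/2.6-.3,150+v/2.6-.3)
P={"A":(c1(545,57),c3(184,203),.075),"B":(c1(634,58),c3(100,179),.075),"C":(c1(749,236),c3(88,47),.075),"D":(c1(66,131),c3(702,270),.075),
"nip":(c1(747,155),c3(53,82),.1),"Y":(c2(86,61),c3(601,318),.075),"blue":(c1(34,236),c3(742,201),.075),
"hub":(c2(160,340),c3(580,143),.122),"crank":(c2(150,437),c3(597,83),.158),"post":(c2(424,55),c3(373,210),.14),"clax":(c2(250,160),None,.1),"clknob":(c2(232,73),c3(498,243),.13)}
for k,(a,b,z) in P.items(): print(k,ray(T,*a,z),ray(S,*b,z) if b else "")
B=[(597,138),(608,318),(445,326),(433,150)];F=[(101,-271),(-101,-271),(-101,-82),(101,-82)]
W=np.array([ray(T,*c1(*b),.082)[:2] for b in B])
W2=np.array([ray(S,*c3(*b),.082)[:2] for b in [(176,131),(233,30),(371,53),(327,180)]])
F=np.array(F)/1e3
for w in(W,W2):
    f=F[:len(w)];a=f-f.mean(0);b=w-w.mean(0)
    th=np.arctan2((a[:,0]*b[:,1]-a[:,1]*b[:,0]).sum(),(a*b).sum());R=np.array([[np.cos(th),-np.sin(th)],[np.sin(th),np.cos(th)]])
    o=w.mean(0)-R@f.mean(0);print("feeder",o,np.degrees(th),"res",(w-f@R.T-o)*1e3)
print("line",ray(T,*c2(360,505),.03),ray(T,*c2(555,493),.03))
print("bed edges: near",ray(T,*c2(340,360),.07),ray(T,*c2(552,347),.07),"far",ray(T,*c2(325,105),.07),ray(T,*c2(537,92),.07))
print("drive",ray(T,*c2(38,265),.08),ray(T,*c2(47,472),.08),ray(T,*c2(300,458),.08))
E
```

```text
A [ 0.6475 -0.1584  0.075 ] [ 0.6466 -0.1557  0.075 ]
B [ 0.6477 -0.2641  0.075 ] [ 0.6447 -0.2643  0.075 ]
C [ 0.439  -0.3975  0.075 ] [ 0.4336 -0.3973  0.075 ]
D [0.5506 0.4114 0.075 ] [0.5475 0.418  0.075 ]
nip [ 0.5324 -0.3875  0.1   ] [ 0.5352 -0.385   0.1   ]
Y [0.6488 0.325  0.075 ] [0.6497 0.3269 0.075 ]
blue [0.4254 0.4442 0.075 ] [0.4267 0.4475 0.075 ]
hub [0.4422 0.2524 0.122 ] [0.4453 0.255  0.122 ]
crank [0.3768 0.2492 0.158 ] [0.3769 0.2559 0.158 ]
post [0.6456 0.0682 0.14  ] [0.6418 0.0705 0.14  ]
clax [0.5735 0.1957 0.1   ] 
clknob [0.6325 0.2053 0.13  ] [0.6334 0.2064 0.13  ]
feeder [0.4262 0.0464] 4.193078170488895 res [[ 4.2656 -2.1919]
 [-3.3434  0.0945]
 [-1.9827  0.234 ]
 [ 1.0605  1.8634]]
feeder [0.4352 0.0521] 3.234916554358293 res [[ -4.1627  -0.6866]
 [ -5.981   -5.1925]
 [-12.4116  -5.6488]
 [ 22.5553  11.528 ]]
line [0.3184 0.1162 0.03  ] [ 0.33   -0.0318  0.03  ]
bed edges: near [0.4288 0.1298 0.07  ] [ 0.4409 -0.0269  0.07  ] far [0.6188 0.1454 0.07  ] [ 0.6308 -0.0133  0.07  ]
drive [0.4953 0.3538 0.08  ] [0.3441 0.3414 0.08  ] [0.3574 0.1564 0.08  ]
```

```bash
cat >> h.py <<'E'
from scipy.spatial.transform import Rotation as Ro
YAW=np.radians(4.5);np.set_printoptions(precision=4,suppress=True)
REF={"A":(.647,-.157),"B":(.6462,-.264),"C":(.4365,-.3975),"D":(.549,.415)}
BED=np.array([.529,.059]);fx_=np.array([np.cos(YAW),np.sin(YAW)]);fy_=np.array([-fx_[1],fx_[0]])
def slot(a,b):return BED+a*fx_+b*fy_
def go(p,z,psi=YAW):
    s=manip.sense();R=Ro.from_quat(s["tool_rot"])
    y=np.array([np.cos(psi),np.sin(psi),0]);zt=np.array([0,0,-1.]);D=Ro.from_matrix(np.c_[np.cross(y,zt),y,zt])
    sh=R.inv().apply(np.array([*p,z])-s["tcp_pos"]);print("to",np.round(p,4),z,"shift mm",np.round(sh*1e3,1),"rot",(R.inv()*D).as_rotvec(True).round(1))
def st():
    s=manip.sense();print(round(s["t"],2),s["tcp_pos"],"F",s["force"].round(1),"gap",round(s["finger_gap"],3),"gf",round(s["gripper_force"],1))
def track(names):
    ref=cv2.imread("pics/top0.png");d=manip.snapshot("top");im=d["pixels"]
    for n in names:
        c=proj(d,[*REF[n],.04]).round().astype(int);k=13;t=ref[c[1]-k:c[1]+k,c[0]-k:c[0]+k];w=k+24
        m=cv2.matchTemplate(im[c[1]-w:c[1]+w,c[0]-w:c[0]+w],t,cv2.TM_CCOEFF_NORMED);_,v,_,l=cv2.minMaxLoc(m)
        o=np.array(l)-24;q=c+o;p=np.array(REF[n])+ray(d,*q,.04)[:2]-ray(d,*c,.04)[:2];print(n,"score",round(v,3),"px shift",o,"pos",p)
    return d
E
python3 - <<'E'
from h import *
st()
for p,z in(((.25,.33),.28),((.45,.30),.28),((.549,.415),.16)): go(p,z)
E
```

```text
0.3 [0.1447 0.6077 0.2081] F [ 0.1 -0.6  0.3] gap 0.998 gf 0.0
to [0.25 0.33] 0.28 shift mm [-166.8 -245.8  -71.7] rot [-0.   0.  72.1]
to [0.45 0.3 ] 0.28 shift mm [-368.3 -228.7  -71.7] rot [-0.   0.  72.1]
to [0.549 0.415] 0.16 shift mm [-438.   -93.8   48.2] rot [-0.   0.  72.1]
```

Emit:
step_arm:
  commands: [0, 0, -0.04, 0, 0, 0, -0.02, -0.04, -0.072, 0, 0, 8, -0.05, -0.085, -0.072, 0, 0, 16, -0.08, -0.13, -0.072, 0, 0, 24, -0.11, -0.17, -0.072, 0, 0, 32, -0.14, -0.21, -0.072, 0, 0, 40, -0.167, -0.246, -0.072, 0, 0, 48, -0.21, -0.246, -0.072, 0, 0, 56, -0.255, -0.243, -0.072, 0, 0, 64, -0.3, -0.238, -0.072, 0, 0, 72]
  jaw: 76

```text
t: 1.3
tcp_pos: [0.3829, 0.3058, 0.281]
tool_rot: [0.681, 0.733, 0.0, 0.0]
force: [0.3, 0.6, 1.4]
finger_gap: 0.76
gripper_force: 0.0
```

```bash
python3 - <<'E'
from h import *
st();go((.47,.32),.28)
go((.549,.415),.16);go((.549,.415),.045)
E
```

```text
1.3 [0.3829 0.3058 0.281 ] F [0.3 0.6 1.4] gap 0.76 gf 0.0
to [0.47 0.32] 0.28 shift mm [ 7.8 87.9  1.1] rot [ 0.  -0.  -0.3]
to [0.549 0.415] 0.16 shift mm [ 96.7 173.5 121.2] rot [ 0.  -0.  -0.3]
to [0.549 0.415] 0.045 shift mm [ 96.6 173.5 236.2] rot [ 0.  -0.  -0.3]
```

Emit:
step_arm:
  commands: [0.01, 0.05, 0, 0, 0, 0, 0.03, 0.09, 0, 0, 0, 0, 0.06, 0.13, 0.03, 0, 0, 0, 0.097, 0.174, 0.06, 0, 0, 0, 0.097, 0.174, 0.1, 0, 0, 0, 0.097, 0.174, 0.14, 0, 0, 0, 0.097, 0.174, 0.16, 0, 0, 0, 0.097, 0.174, 0.17, 0, 0, 0, 0.097, 0.174, 0.17, 0, 0, 0, 0.097, 0.174, 0.17, 0, 0, 0]

```text
t: 2.3
tcp_pos: [0.5481, 0.4181, 0.112]
tool_rot: [0.678, 0.735, 0.001, 0.0]
force: [-0.1, 0.4, -0.7]
finger_gap: 0.765
gripper_force: 0.0
```

```bash
python3 - <<'E'
from h import *
st();go((.549,.415),.045)
S=manip.snapshot("scene");T=manip.snapshot("top")
a=S["pixels"][190:300,390:510];b=T["pixels"][150:260,150:270]
cv2.imwrite("pics/d1.png",cv2.resize(np.hstack([a,b]),None,fx=3.3,fy=3.3,interpolation=cv2.INTER_CUBIC))
E
```

```text
2.3 [0.5481 0.4181 0.112 ] F [-0.1  0.4 -0.7] gap 0.765 gf 0.0
to [0.549 0.415] 0.045 shift mm [-3.3  0.5 67. ] rot [ 0.1 -0.1  0.1]
```

View pics/d1.png

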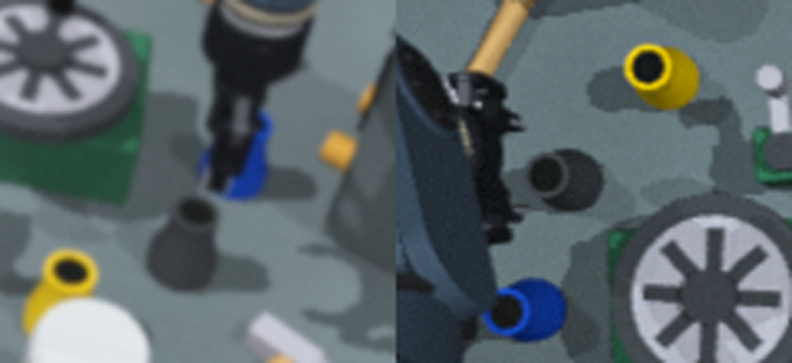

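```bash
python3 - <<'E'
from h import *
S=manip.snapshot("scene");T=manip.snapshot("top");p=manip.sense()["tcp_pos"]
print(p,proj(S,p),proj(T,p),proj(T,[p[0],p[1],.075]),proj(T,[.549,.415,.075]),proj(S,[.549,.415,.075]),proj(T,[.549,.415,0]))
E
```

```text
[0.5482 0.4181 0.1126] [452.4802 244.9188] [189.2629 201.803 ] [193.8322 202.8788] [194.8812 202.6115] [448.5428 253.6598] [203.0877 204.5749]
```

```bash
python3 - <<'E'
from h import *
out=[]
for n,(x0,y0) in(("scene",(400,195)),("top",(150,155))):
    d=manip.snapshot(n);k=4
    im=cv2.resize(d["pixels"][y0:y0+95,x0:x0+95],None,fx=k,fy=k,interpolation=cv2.INTER_CUBIC)
    p=manip.sense()["tcp_pos"]
    for dx,c in((-.035,(0,255,0)),(.035,(0,0,255)),(0,(255,255,0))):
        q=(proj(d,p+[dx,dx*.078,0])-[x0,y0])*k;cv2.circle(im,tuple(int(v) for v in q),4,c,1)
    q=(proj(d,[.549,.415,.075])-[x0,y0])*k;cv2.circle(im,tuple(int(v) for v in q),4,(255,0,255),1)
    out.append(im)
cv2.imwrite("pics/d2.png",np.hstack(out))
E
```

```text
(no output)
```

View pics/d2.png

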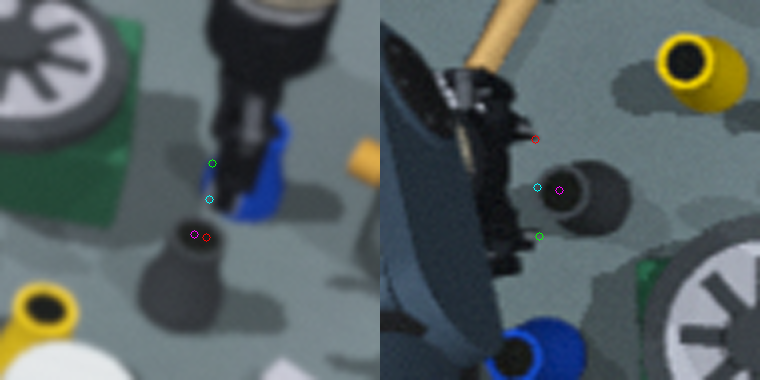

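The fingertips match their projections in the top view, with D's rim about 5 mm to the side at (196,202). I'll descend onto it.

Emit:
step_arm:
  commands: [-0.005, 0, 0.01, 0, 0, 0, -0.005, 0, 0.02, 0, 0, 0, -0.005, 0, 0.03, 0, 0, 0, -0.005, 0, 0.04, 0, 0, 0, -0.005, 0, 0.05, 0, 0, 0, -0.005, 0, 0.057, 0, 0, 0, -0.005, 0, 0.063, 0, 0, 0, -0.005, 0, 0.067, 0, 0, 0, -0.005, 0, 0.067, 0, 0, 0, -0.005, 0, 0.067, 0, 0, 0]

```text
t: 3.6
tcp_pos: [0.5477, 0.4128, 0.0437]
tool_rot: [0.678, 0.735, 0.0, 0.0]
force: [0.3, 0.7, 0.3]
finger_gap: 0.761
gripper_force: 0.0
```

Emit:
step_arm:
  commands: [0, 0, 0, 0, 0, 0, 0, 0, 0, 0, 0, 0, 0, 0, 0, 0, 0, 0, 0, 0, 0, 0, 0, 0, 0, 0, 0, 0, 0, 0, 0, 0, 0, 0, 0, 0, 0, 0, 0, 0, 0, 0, 0, 0, 0, 0, 0, 0, 0, 0, 0, 0, 0, 0, 0, 0, 0, 0, 0, 0]
  jaw: 0
  grip_force: 70

```text
t: 4.6
tcp_pos: [0.5484, 0.413, 0.0447]
tool_rot: [0.678, 0.735, 0.001, 0.0]
force: [0.8, -0.1, 5.4]
finger_gap: 0.452
gripper_force: 69.8
```

```bash
python3 - <<'E'
from h import *
st();s=manip.sense();go(s["tcp_pos"][:2],.16);print("front-left");go(slot(-.045,.037),.16)
go(slot(-.045,.037),.093)
E
```

```text
4.6 [0.5484 0.413  0.0447] F [ 0.8 -0.1  5.4] gap 0.452 gf 69.8
to [0.5484 0.413 ] 0.16 shift mm [   0.1    0.2 -115.3] rot [ 0.1 -0.   0.1]
front-left
to [0.4812 0.0924] 0.16 shift mm [-314.1  -92.4 -115.7] rot [ 0.1 -0.   0.1]
to [0.4812 0.0924] 0.093 shift mm [-314.2  -92.5  -48.7] rot [ 0.1 -0.   0.1]
```

Emit:
step_arm:
  commands: [0, 0, -0.01, 0, 0, 0, 0, 0, -0.03, 0, 0, 0, 0, 0, -0.06, 0, 0, 0, 0, 0, -0.09, 0, 0, 0, 0, 0, -0.12, 0, 0, 0, 0, 0, -0.15, 0, 0, 0, 0, 0, -0.175, 0, 0, 0, -0.01, -0.003, -0.19, 0, 0, 0, -0.03, -0.009, -0.195, 0, 0, 0, -0.06, -0.018, -0.195, 0, 0, 0]

```text
t: 5.6
tcp_pos: [0.5339, 0.3512, 0.2388]
tool_rot: [0.677, 0.736, 0.0, 0.0]
force: [0.8, -1.6, -3.0]
finger_gap: 0.451
gripper_force: 70.8
```

Emit:
step_arm:
  commands: [-0.03, -0.009, 0, 0, 0, 0, -0.06, -0.018, 0, 0, 0, 0, -0.09, -0.027, 0, 0, 0, 0, -0.12, -0.035, 0, 0, 0, 0, -0.15, -0.044, 0, 0, 0, 0, -0.18, -0.053, 0, 0, 0, 0, -0.21, -0.062, 0, 0, 0, 0, -0.235, -0.069, 0, 0, 0, 0, -0.25, -0.073, 0, 0, 0, 0, -0.254, -0.074, 0, 0, 0, 0]

```text
t: 6.6
tcp_pos: [0.4791, 0.0905, 0.2378]
tool_rot: [0.679, 0.734, -0.001, -0.001]
force: [1.3, 0.7, -3.2]
finger_gap: 0.45
gripper_force: 70.7
```

```bash
python3 - <<'E'
from h import *
st();go(slot(-.045,.037),.093)
E
```

```text
6.6 [0.4791 0.0905 0.2378] F [ 1.3  0.7 -3.2] gap 0.45 gf 70.7
to [0.4812 0.0924] 0.093 shift mm [  1.8   2.7 144.8] rot [-0.2  0.  -0. ]
```

Emit:
step_arm:
  commands: [0.002, 0.002, 0.03, 0, 0, 0, 0.002, 0.002, 0.06, 0, 0, 0, 0.002, 0.002, 0.09, 0, 0, 0, 0.002, 0.002, 0.115, 0, 0, 0, 0.002, 0.002, 0.13, 0, 0, 0, 0.002, 0.002, 0.138, 0, 0, 0, 0.002, 0.002, 0.142, 0, 0, 0, 0.002, 0.002, 0.144, 0, 0, 0, 0.002, 0.002, 0.146, 0, 0, 0, 0.002, 0.002, 0.147, 0, 0, 0]

```text
t: 7.6
tcp_pos: [0.4834, 0.0944, 0.0921]
tool_rot: [0.678, 0.735, 0.0, 0.001]
force: [0.1, -0.6, -2.2]
finger_gap: 0.452
gripper_force: 70.7
```

```bash
python3 - <<'E'
from h import *
st();d=manip.snapshot("scene");crop(d,290,180,400,270,5,"pics/e1.png")
E
```

```text
7.6 [0.4834 0.0944 0.0921] F [ 0.1 -0.6 -2.2] gap 0.452 gf 70.7
```

View pics/e1.png

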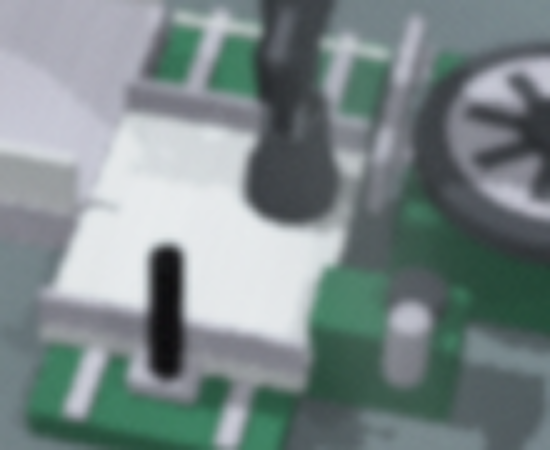

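The reducer is over the near-left quadrant of the bed, base at about (290,200) in the crop. I'll release it and retreat.

Emit:
step_arm:
  commands: [0, 0, 0.002, 0, 0, 0, 0, 0, 0.002, 0, 0, 0, 0, 0, 0.002, 0, 0, 0, 0, 0, 0.002, 0, 0, 0, 0, 0, 0.002, 0, 0, 0, 0, 0, 0.002, 0, 0, 0, 0, 0, 0.002, 0, 0, 0, 0, 0, 0.002, 0, 0, 0, 0, 0, 0.002, 0, 0, 0, 0, 0, 0.002, 0, 0, 0]

```text
t: 8.65
tcp_pos: [0.4834, 0.0944, 0.0898]
tool_rot: [0.678, 0.735, 0.0, 0.0]
force: [0.2, -0.3, 3.2]
finger_gap: 0.449
gripper_force: 71.3
```

Emit:
step_arm:
  commands: [0, 0, 0, 0, 0, 0, 0, 0, 0, 0, 0, 0, 0, 0, 0, 0, 0, 0, 0, 0, 0, 0, 0, 0, 0, 0, 0, 0, 0, 0, 0, 0, -0.01, 0, 0, 0, 0, 0, -0.03, 0, 0, 0, 0, 0, -0.06, 0, 0, 0, 0, 0, -0.09, 0, 0, 0, 0, 0, -0.1, 0, 0, 0]
  jaw: 76

```text
t: 9.65
tcp_pos: [0.4847, 0.0944, 0.1929]
tool_rot: [0.678, 0.735, 0.002, 0.002]
force: [0.7, 0.4, 0.5]
finger_gap: 0.756
gripper_force: 0.0
```

Emit:
step_arm:
  commands: [-0.03, 0, 0, 0, 0, 0, -0.06, 0.02, 0, 0, 0, 0, -0.09, 0.04, 0, 0, 0, 0, -0.12, 0.06, 0, 0, 0, 0, -0.15, 0.06, 0, 0, 0, 0, -0.16, 0.06, 0, 0, 0, 0, -0.16, 0.06, 0, 0, 0, 0, -0.16, 0.06, 0, 0, 0, 0, -0.16, 0.06, 0, 0, 0, 0, -0.16, 0.06, 0, 0, 0, 0]

```text
t: 10.65
tcp_pos: [0.5551, -0.0589, 0.1896]
tool_rot: [0.678, 0.735, 0.0, -0.0]
force: [-0.2, 1.4, 0.3]
finger_gap: 0.762
gripper_force: 0.0
```

```bash
python3 - <<'E'
from h import *
st();track("ABC");go(REF["A"],.045)
E
```

```text
10.65 [ 0.5551 -0.0589  0.1896] F [-0.2  1.4  0.3] gap 0.762 gf 0.0
A score 0.625 px shift [ 7 -1] pos [ 0.6504 -0.1784]
B score 0.998 px shift [0 0] pos [ 0.6462 -0.264 ]
C score 0.992 px shift [0 0] pos [ 0.4365 -0.3975]
to [ 0.647 -0.157] 0.045 shift mm [-105.1   83.5  144.6] rot [-0.  -0.   0.2]
```

```bash
sed -i 's/def track(names):/def track(names,cam="top"):/; s/"pics\/top0.png"/f"pics\/{cam}0.png"/; s/d=manip.snapshot("top");im/d=manip.snapshot(cam);im/' h.py; python3 - <<'E'
from h import *
track("ABC","scene")
E
```

```text
A score 0.999 px shift [0 0] pos [ 0.647 -0.157]
B score 0.999 px shift [0 0] pos [ 0.6462 -0.264 ]
C score 0.987 px shift [0 0] pos [ 0.4365 -0.3975]
```

Emit:
step_arm:
  commands: [-0.04, 0.03, 0, 0, 0, 0, -0.08, 0.06, 0, 0, 0, 0, -0.105, 0.083, 0.02, 0, 0, 0, -0.105, 0.083, 0.05, 0, 0, 0, -0.105, 0.083, 0.08, 0, 0, 0, -0.105, 0.083, 0.1, 0, 0, 0, -0.105, 0.083, 0.12, 0, 0, 0, -0.105, 0.083, 0.135, 0, 0, 0, -0.105, 0.083, 0.143, 0, 0, 0, -0.105, 0.083, 0.144, 0, 0, 0]

```text
t: 11.75
tcp_pos: [0.6462, -0.1578, 0.0446]
tool_rot: [0.678, 0.735, -0.0, -0.001]
force: [-0.1, -0.3, 0.1]
finger_gap: 0.76
gripper_force: 0.0
```

Emit:
step_arm:
  commands: [0, 0, 0, 0, 0, 0, 0, 0, 0, 0, 0, 0, 0, 0, 0, 0, 0, 0, 0, 0, 0, 0, 0, 0, 0, 0, 0, 0, 0, 0, 0, 0, 0, 0, 0, 0, 0, 0, 0, 0, 0, 0, 0, 0, 0, 0, 0, 0, 0, 0, 0, 0, 0, 0, 0, 0, 0, 0, 0, 0]
  jaw: 0

```text
t: 12.75
tcp_pos: [0.6479, -0.1586, 0.0471]
tool_rot: [0.678, 0.735, 0.001, 0.001]
force: [0.9, 0.8, 6.2]
finger_gap: 0.448
gripper_force: 54.9
```

```bash
python3 - <<'E'
from h import *
st();go(slot(.045,-.037),.17);track("BC","scene")
E
```

```text
12.75 [ 0.6479 -0.1586  0.0471] F [0.9 0.8 6.2] gap 0.448 gf 54.9
to [0.5768 0.0256] 0.17 shift mm [ 189.2  -55.7 -123.3] rot [0.2 0.1 0.1]
B score 0.982 px shift [0 0] pos [ 0.6462 -0.264 ]
C score 0.974 px shift [0 0] pos [ 0.4365 -0.3975]
```

Emit:
step_arm:
  commands: [0, 0, -0.01, 0, 0, 0, 0, 0, -0.03, 0, 0, 0, 0, 0, -0.06, 0, 0, 0, 0, 0, -0.09, 0, 0, 0, 0, 0, -0.12, 0, 0, 0, 0.02, -0.01, -0.13, 0, 0, 0, 0.05, -0.02, -0.13, 0, 0, 0, 0.08, -0.03, -0.13, 0, 0, 0, 0.11, -0.04, -0.13, 0, 0, 0, 0.14, -0.05, -0.13, 0, 0, 0]
  grip_force: 80

```text
t: 13.8
tcp_pos: [0.5841, -0.0217, 0.1752]
tool_rot: [0.678, 0.735, -0.0, -0.001]
force: [0.1, 0.1, -1.5]
finger_gap: 0.431
gripper_force: 80.5
```

Emit:
step_arm:
  commands: [0.025, -0.005, 0, 0, 0, 0, 0.049, -0.006, 0, 0, 0, 0, 0.049, -0.006, 0, 0, 0, 0, 0.049, -0.006, 0.03, 0, 0, 0, 0.049, -0.006, 0.055, 0, 0, 0, 0.049, -0.006, 0.07, 0, 0, 0, 0.049, -0.006, 0.078, 0, 0, 0, 0.049, -0.006, 0.081, 0, 0, 0, 0.049, -0.006, 0.083, 0, 0, 0, 0.049, -0.006, 0.083, 0, 0, 0]

```text
t: 14.8
tcp_pos: [0.5762, 0.0254, 0.0931]
tool_rot: [0.678, 0.735, 0.0, 0.001]
force: [0.3, 1.0, -1.6]
finger_gap: 0.435
gripper_force: 80.5
```

```bash
python3 - <<'E'
from h import *
st();go(slot(.045,-.037),.092);track("BC","scene")
E
```

```text
14.8 [0.5762 0.0254 0.0931] F [ 0.3  1.  -1.6] gap 0.435 gf 80.5
to [0.5768 0.0256] 0.092 shift mm [0.2 0.6 1.1] rot [0.1 0.  0.1]
B score 0.999 px shift [0 0] pos [ 0.6462 -0.264 ]
C score 0.999 px shift [0 0] pos [ 0.4365 -0.3975]
```

Emit:
step_arm:
  commands: [0, 0, 0.001, 0, 0, 0, 0, 0, 0.001, 0, 0, 0, 0, 0, 0.002, 0, 0, 0, 0, 0, 0.002, 0, 0, 0, 0, 0, 0.003, 0, 0, 0, 0, 0, 0.003, 0, 0, 0, 0, 0, 0.003, 0, 0, 0, 0, 0, 0.003, 0, 0, 0, 0, 0, 0.003, 0, 0, 0, 0, 0, 0.003, 0, 0, 0]

```text
t: 15.85
tcp_pos: [0.5767, 0.0255, 0.0922]
tool_rot: [0.678, 0.735, 0.001, 0.001]
force: [-1.6, 0.3, 12.6]
finger_gap: 0.433
gripper_force: 82.6
```

```bash
python3 - <<'E'
from h import *
st();d=manip.snapshot("scene");crop(d,290,180,400,270,5,"pics/e2.png")
E
```

```text
15.85 [0.5767 0.0255 0.0922] F [-1.6  0.3 12.6] gap 0.433 gf 82.6
```

View pics/e2.png

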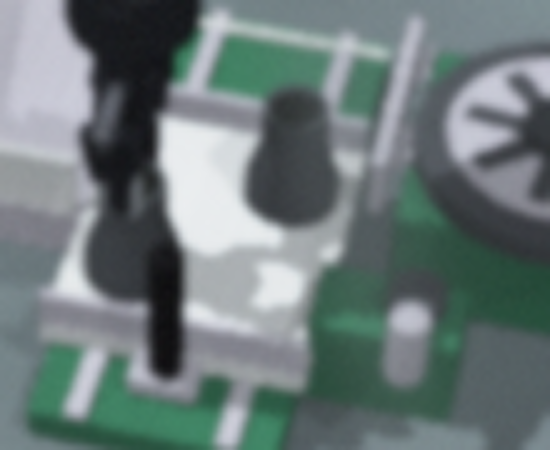

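The first reducer stands at near-left, crop (290,170), and the second is at far-right, crop (125,255). Release, then go on to B.

Emit:
step_arm:
  commands: [0, 0, 0, 0, 0, 0, 0, 0, 0, 0, 0, 0, 0, 0, 0, 0, 0, 0, 0, 0, 0, 0, 0, 0, 0, 0, 0, 0, 0, 0, 0, 0, -0.01, 0, 0, 0, 0, 0, -0.03, 0, 0, 0, 0, 0, -0.06, 0, 0, 0, 0, 0, -0.09, 0, 0, 0, 0, 0, -0.1, 0, 0, 0]
  jaw: 76

```text
t: 16.9
tcp_pos: [0.5778, 0.0254, 0.1933]
tool_rot: [0.678, 0.735, 0.002, 0.003]
force: [0.1, 0.1, -0.0]
finger_gap: 0.759
gripper_force: 0.0
```

Emit:
step_arm:
  commands: [-0.03, 0.005, 0, 0, 0, 0, -0.06, 0.01, 0, 0, 0, 0, -0.09, 0.015, 0, 0, 0, 0, -0.12, 0.02, 0, 0, 0, 0, -0.15, 0.025, 0, 0, 0, 0, -0.18, 0.03, 0, 0, 0, 0, -0.21, 0.035, 0, 0, 0, 0, -0.24, 0.04, 0.01, 0, 0, 0, -0.26, 0.042, 0.02, 0, 0, 0, -0.26, 0.042, 0.02, 0, 0, 0]

```text
t: 17.9
tcp_pos: [0.6372, -0.2323, 0.1669]
tool_rot: [0.679, 0.734, -0.001, -0.002]
force: [-1.1, 0.0, -0.1]
finger_gap: 0.76
gripper_force: 0.0
```

```bash
python3 - <<'E'
from h import *
st();track("BC","scene");go(REF["B"],.045)
E
```

```text
17.9 [ 0.6372 -0.2323  0.1669] F [-1.1  0.  -0.1] gap 0.76 gf 0.0
B score 0.998 px shift [0 0] pos [ 0.6462 -0.264 ]
C score 0.555 px shift [ 11 -23] pos [ 0.3064 -0.424 ]
to [ 0.6462 -0.264 ] 0.045 shift mm [-34.5   6.8 122.5] rot [-0.2 -0.1 -0. ]
```

Emit:
step_arm:
  commands: [-0.02, 0.004, 0, 0, 0, 0, -0.034, 0.007, 0.01, 0, 0, 0, -0.034, 0.007, 0.03, 0, 0, 0, -0.034, 0.007, 0.05, 0, 0, 0, -0.034, 0.007, 0.07, 0, 0, 0, -0.034, 0.007, 0.09, 0, 0, 0, -0.034, 0.007, 0.105, 0, 0, 0, -0.034, 0.007, 0.117, 0, 0, 0, -0.034, 0.007, 0.121, 0, 0, 0, -0.034, 0.007, 0.121, 0, 0, 0]

```text
t: 18.95
tcp_pos: [0.6479, -0.2631, 0.048]
tool_rot: [0.678, 0.735, -0.0, -0.0]
force: [-0.3, 0.4, 0.4]
finger_gap: 0.76
gripper_force: 0.0
```

Emit:
step_arm:
  commands: [0, 0, 0, 0, 0, 0, 0, 0, 0, 0, 0, 0, 0, 0, 0, 0, 0, 0, 0, 0, 0, 0, 0, 0, 0, 0, 0, 0, 0, 0, 0, 0, 0, 0, 0, 0, 0, 0, 0, 0, 0, 0, 0, 0, 0, 0, 0, 0, 0, 0, 0, 0, 0, 0, 0, 0, 0, 0, 0, 0]
  jaw: 0

```text
t: 19.95
tcp_pos: [0.6526, -0.268, 0.0603]
tool_rot: [0.678, 0.735, 0.0, 0.008]
force: [-9.3, 0.9, 36.2]
finger_gap: 0.01
gripper_force: 57.4
```

```bash
python3 - <<'E'
from h import *
st();go(slot(-.045,-.037),.177);track("C","top");track("C","scene")
E
```

```text
19.95 [ 0.6526 -0.268   0.0603] F [-9.3  0.9 36.2] gap 0.01 gf 57.4
to [0.487  0.0186] 0.177 shift mm [ 297.7 -140.6 -121.5] rot [0.6 0.6 0.1]
C score 0.628 px shift [1 0] pos [ 0.4365 -0.4005]
C score 0.534 px shift [2 3] pos [ 0.4484 -0.3832]
```

The grasp failed: the gap is 0.01 and there is 36 N of upward force. I'll lift clear and look.

Emit:
step_arm:
  commands: [0, 0, -0.01, 0, 0, 0, 0, 0, -0.02, 0, 0, 0, 0, 0, -0.04, 0, 0, 0, 0, 0, -0.06, 0, 0, 0, 0, 0, -0.08, 0, 0, 0, 0, 0, -0.1, 0, 0, 0, 0, 0, -0.12, 0, 0, 0, 0.05, 0, -0.13, 0, 0, 0, 0.09, 0, -0.13, 0, 0, 0, 0.1, 0, -0.13, 0, 0, 0]

```text
t: 21.05
tcp_pos: [0.6391, -0.1592, 0.1788]
tool_rot: [0.677, 0.736, 0.0, -0.001]
force: [0.8, 0.0, -0.8]
finger_gap: -0.0
gripper_force: 0.0
```

```bash
python3 - <<'E'
from h import *
st()
S=manip.snapshot("scene");T=manip.snapshot("top")
cv2.imwrite("pics/f1.png",cv2.resize(np.hstack([S["pixels"][150:270,175:300],T["pixels"][140:260,360:490]]),None,fx=3.1,fy=3.1,interpolation=cv2.INTER_CUBIC))
E
```

```text
21.05 [ 0.6391 -0.1592  0.1788] F [ 0.8  0.  -0.8] gap -0.0 gf 0.0
```

View pics/f1.png

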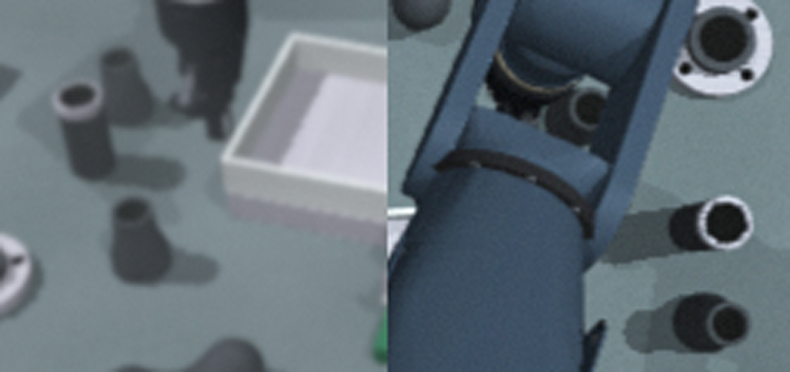

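```bash
python3 - <<'E'
from h import *
track("BC","scene");track("BC","top")
S=manip.snapshot("scene");T=manip.snapshot("top")
print(ray(S,217.6,217.7,.075),ray(T,424.4,174.5,.075))
E
```

```text
B score 0.985 px shift [ 0 -1] pos [ 0.6424 -0.2661]
C score 0.991 px shift [0 0] pos [ 0.4365 -0.3975]
B score 0.621 px shift [ 19 -18] pos [ 0.7029 -0.3224]
C score 0.99 px shift [0 0] pos [ 0.4365 -0.3975]
[ 0.6421 -0.2676  0.075 ] [ 0.643  -0.2674  0.075 ]
```

B still stands, at about (0.6427, -0.2675); the pads had gripped too near the neck's top and slipped off. I'll retry 6–8 mm lower.

```bash
python3 - <<'E'
from h import *
go((.6427,-.2675),.13);go((.6427,-.2675),.04)
E
```

```text
to [ 0.6427 -0.2675] 0.13 shift mm [-101.9   -5.8   48.3] rot [0. 0. 0.]
to [ 0.6427 -0.2675] 0.04 shift mm [-101.8   -5.8  138.3] rot [0. 0. 0.]
```

Emit:
step_arm:
  commands: [-0.03, -0.002, 0, 0, 0, 0, -0.06, -0.004, 0, 0, 0, 0, -0.09, -0.006, 0, 0, 0, 0, -0.102, -0.006, 0.01, 0, 0, 0, -0.102, -0.006, 0.02, 0, 0, 0, -0.102, -0.006, 0.03, 0, 0, 0, -0.102, -0.006, 0.04, 0, 0, 0, -0.102, -0.006, 0.048, 0, 0, 0, -0.102, -0.006, 0.048, 0, 0, 0, -0.102, -0.006, 0.048, 0, 0, 0]
  jaw: 80

```text
t: 22.35
tcp_pos: [0.6425, -0.2652, 0.1304]
tool_rot: [0.678, 0.735, -0.0, -0.0]
force: [-0.3, -0.2, -0.1]
finger_gap: 0.803
gripper_force: 0.0
```

Emit:
step_arm:
  commands: [0, 0, 0.02, 0, 0, 0, 0, 0, 0.04, 0, 0, 0, 0, 0, 0.06, 0, 0, 0, 0, 0, 0.07, 0, 0, 0, 0, 0, 0.08, 0, 0, 0, 0, 0, 0.086, 0, 0, 0, 0, 0, 0.09, 0, 0, 0, 0, 0, 0.09, 0, 0, 0, 0, 0, 0.09, 0, 0, 0, 0, 0, 0.09, 0, 0, 0]

```text
t: 23.35
tcp_pos: [0.6427, -0.2663, 0.0412]
tool_rot: [0.678, 0.735, 0.0, 0.001]
force: [0.1, 0.1, -0.0]
finger_gap: 0.796
gripper_force: 0.0
```

```bash
python3 - <<'E'
from h import *
st();go((.6427,-.2675),.04);track("BC","scene")
E
```

```text
23.35 [ 0.6427 -0.2663  0.0412] F [ 0.1  0.1 -0. ] gap 0.796 gf 0.0
to [ 0.6427 -0.2675] 0.04 shift mm [-1.2 -0.1  1.2] rot [0.1 0.  0.1]
B score 0.665 px shift [-1 -1] pos [ 0.6435 -0.2689]
C score 0.542 px shift [5 6] pos [ 0.4589 -0.3659]
```

Emit:
step_arm:
  commands: [-0.001, 0, 0, 0, 0, 0, -0.001, 0, 0, 0, 0, 0, -0.001, 0, 0, 0, 0, 0, -0.001, 0, 0, 0, 0, 0, -0.001, 0, 0, 0, 0, 0, -0.001, 0, 0, 0, 0, 0, -0.001, 0, 0, 0, 0, 0, -0.001, 0, 0, 0, 0, 0, -0.001, 0, 0, 0, 0, 0, -0.001, 0, 0, 0, 0, 0]
  jaw: 0
  grip_force: 60

```text
t: 24.4
tcp_pos: [0.643, -0.2673, 0.0413]
tool_rot: [0.678, 0.735, 0.0, 0.001]
force: [0.9, -0.9, 5.1]
finger_gap: 0.459
gripper_force: 59.9
```

```bash
python3 - <<'E'
from h import *
st();go(slot(-.045,-.037),.177)
E
```

```text
24.4 [ 0.643  -0.2673  0.0413] F [ 0.9 -0.9  5.1] gap 0.459 gf 59.9
to [0.487  0.0186] 0.177 shift mm [ 297.3 -132.3 -136.2] rot [0.1 0.1 0.1]
```

Emit:
step_arm:
  commands: [0, 0, -0.01, 0, 0, 0, 0, 0, -0.03, 0, 0, 0, 0, 0, -0.06, 0, 0, 0, 0, 0, -0.09, 0, 0, 0, 0, 0, -0.12, 0, 0, 0, 0.02, -0.02, -0.136, 0, 0, 0, 0.05, -0.04, -0.136, 0, 0, 0, 0.08, -0.06, -0.136, 0, 0, 0, 0.11, -0.08, -0.136, 0, 0, 0, 0.14, -0.1, -0.136, 0, 0, 0]
  grip_force: 80

```text
t: 25.4
tcp_pos: [0.5293, -0.1339, 0.1758]
tool_rot: [0.678, 0.735, -0.0, -0.001]
force: [0.3, -0.0, -2.4]
finger_gap: 0.448
gripper_force: 81.0
```

Emit:
step_arm:
  commands: [0.03, -0.015, 0, 0, 0, 0, 0.06, -0.03, 0, 0, 0, 0, 0.09, -0.032, 0, 0, 0, 0, 0.12, -0.032, 0, 0, 0, 0, 0.145, -0.032, 0, 0, 0, 0, 0.157, -0.032, 0, 0, 0, 0, 0.157, -0.032, 0, 0, 0, 0, 0.157, -0.032, 0.03, 0, 0, 0, 0.157, -0.032, 0.05, 0, 0, 0, 0.157, -0.032, 0.06, 0, 0, 0]

```text
t: 26.4
tcp_pos: [0.4862, 0.0175, 0.1149]
tool_rot: [0.678, 0.735, -0.001, -0.001]
force: [0.4, 1.4, -2.6]
finger_gap: 0.452
gripper_force: 81.0
```

```bash
python3 - <<'E'
from h import *
st();go(slot(-.045,-.037),.0863);track("C","scene");track("C")
E
```

```text
26.4 [0.4862 0.0175 0.1149] F [ 0.4  1.4 -2.6] gap 0.452 gf 81.0
to [0.487  0.0186] 0.0863 shift mm [ 1.   1.  28.6] rot [-0.2 -0.   0.1]
C score 0.999 px shift [0 0] pos [ 0.4365 -0.3975]
C score 0.997 px shift [0 0] pos [ 0.4365 -0.3975]
```

Emit:
step_arm:
  commands: [0.001, 0.001, 0.01, 0, 0, 0, 0.001, 0.001, 0.018, 0, 0, 0, 0.001, 0.001, 0.024, 0, 0, 0, 0.001, 0.001, 0.027, 0, 0, 0, 0.001, 0.001, 0.029, 0, 0, 0, 0.001, 0.001, 0.029, 0, 0, 0, 0.001, 0.001, 0.03, 0, 0, 0, 0.001, 0.001, 0.03, 0, 0, 0, 0.001, 0.001, 0.03, 0, 0, 0, 0.001, 0.001, 0.03, 0, 0, 0]

```text
t: 27.5
tcp_pos: [0.488, 0.0195, 0.0867]
tool_rot: [0.678, 0.735, 0.0, 0.0]
force: [0.6, 0.1, -2.6]
finger_gap: 0.452
gripper_force: 81.0
```

Emit:
step_arm:
  commands: [0, 0, 0, 0, 0, 0, 0, 0, 0, 0, 0, 0, 0, 0, 0, 0, 0, 0, 0, 0, 0, 0, 0, 0, 0, 0, 0, 0, 0, 0, 0, 0, -0.01, 0, 0, 0, 0, 0, -0.03, 0, 0, 0, 0, 0, -0.06, 0, 0, 0, 0, 0, -0.09, 0, 0, 0, 0, 0, -0.1, 0, 0, 0]
  jaw: 76

```text
t: 28.5
tcp_pos: [0.4897, 0.0193, 0.1898]
tool_rot: [0.678, 0.735, 0.002, 0.003]
force: [0.3, 0.5, -0.4]
finger_gap: 0.758
gripper_force: 0.0
```

Emit:
step_arm:
  commands: [-0.03, 0, 0, 0, 0, 0, -0.06, -0.01, 0, 0, 0, 0, -0.1, -0.02, 0, 0, 0, 0, -0.14, -0.03, 0, 0, 0, 0, -0.18, -0.04, 0, 0, 0, 0, -0.22, -0.05, 0, 0, 0, 0, -0.26, -0.06, 0, 0, 0, 0, -0.29, -0.07, 0, 0, 0, 0, -0.3, -0.083, 0, 0, 0, 0, -0.3, -0.083, 0, 0, 0, 0]

```text
t: 29.5
tcp_pos: [0.4278, -0.2875, 0.186]
tool_rot: [0.679, 0.734, -0.0, -0.001]
force: [-0.5, 0.4, -0.1]
finger_gap: 0.757
gripper_force: 0.0
```

```bash
python3 - <<'E'
from h import *
st();track("C","scene");track("C");go(REF["C"],.04)
E
```

```text
29.5 [ 0.4278 -0.2875  0.186 ] F [-0.5  0.4 -0.1] gap 0.757 gf 0.0
C score 0.989 px shift [0 0] pos [ 0.4365 -0.3975]
C score 0.612 px shift [ 23 -15] pos [ 0.4828 -0.4673]
to [ 0.4365 -0.3975] 0.04 shift mm [-112.5   -1.2  146. ] rot [-0.  -0.1  0. ]
```

Emit:
step_arm:
  commands: [-0.03, 0, 0, 0, 0, 0, -0.06, 0, 0, 0, 0, 0, -0.09, -0.001, 0, 0, 0, 0, -0.112, -0.001, 0.01, 0, 0, 0, -0.112, -0.001, 0.03, 0, 0, 0, -0.112, -0.001, 0.05, 0, 0, 0, -0.112, -0.001, 0.07, 0, 0, 0, -0.112, -0.001, 0.08, 0, 0, 0, -0.112, -0.001, 0.08, 0, 0, 0, -0.112, -0.001, 0.08, 0, 0, 0]

```text
t: 30.6
tcp_pos: [0.4379, -0.3975, 0.107]
tool_rot: [0.678, 0.735, -0.0, 0.0]
force: [1.3, 0.1, -0.1]
finger_gap: 0.758
gripper_force: 0.0
```

Emit:
step_arm:
  commands: [0, 0, 0.02, 0, 0, 0, 0, 0, 0.035, 0, 0, 0, 0, 0, 0.045, 0, 0, 0, 0, 0, 0.055, 0, 0, 0, 0, 0, 0.062, 0, 0, 0, 0, 0, 0.066, 0, 0, 0, 0, 0, 0.066, 0, 0, 0, 0, 0, 0.066, 0, 0, 0, 0, 0, 0.066, 0, 0, 0, 0, 0, 0.066, 0, 0, 0]

```text
t: 31.6
tcp_pos: [0.4374, -0.3981, 0.041]
tool_rot: [0.678, 0.735, -0.0, 0.0]
force: [1.0, -0.4, -1.1]
finger_gap: 0.758
gripper_force: 0.0
```

Emit:
step_arm:
  commands: [0, 0, 0, 0, 0, 0, 0, 0, 0, 0, 0, 0, 0, 0, 0, 0, 0, 0, 0, 0, 0, 0, 0, 0, 0, 0, 0, 0, 0, 0, 0, 0, 0, 0, 0, 0, 0, 0, 0, 0, 0, 0, 0, 0, 0, 0, 0, 0, 0, 0, 0, 0, 0, 0, 0, 0, 0, 0, 0, 0]
  jaw: 0
  grip_force: 60

```text
t: 32.6
tcp_pos: [0.4377, -0.3983, 0.0412]
tool_rot: [0.678, 0.735, -0.0, 0.001]
force: [0.7, 0.2, 5.6]
finger_gap: 0.459
gripper_force: 59.8
```

```bash
python3 - <<'E'
from h import *
st();go(slot(.045,.037),.19)
E
```

```text
32.6 [ 0.4377 -0.3983  0.0412] F [0.7 0.2 5.6] gap 0.459 gf 59.8
to [0.571  0.0994] 0.19 shift mm [ 485.2  173.  -149.2] rot [0.  0.1 0.1]
```

Emit:
step_arm:
  commands: [0, 0, -0.01, 0, 0, 0, 0, 0, -0.03, 0, 0, 0, 0, 0, -0.06, 0, 0, 0, 0, 0, -0.09, 0, 0, 0, 0, 0, -0.12, 0, 0, 0, 0.02, 0, -0.15, 0, 0, 0, 0.05, 0.02, -0.15, 0, 0, 0, 0.09, 0.04, -0.15, 0, 0, 0, 0.13, 0.06, -0.15, 0, 0, 0, 0.17, 0.08, -0.15, 0, 0, 0]
  grip_force: 80

```text
t: 33.6
tcp_pos: [0.5028, -0.2201, 0.1902]
tool_rot: [0.678, 0.735, -0.0, -0.001]
force: [0.6, -0.9, -2.0]
finger_gap: 0.455
gripper_force: 80.8
```

Emit:
step_arm:
  commands: [0.04, 0.02, 0, 0, 0, 0, 0.08, 0.04, 0, 0, 0, 0, 0.12, 0.06, 0, 0, 0, 0, 0.16, 0.08, 0, 0, 0, 0, 0.2, 0.09, 0, 0, 0, 0, 0.24, 0.093, 0, 0, 0, 0, 0.275, 0.093, 0, 0, 0, 0, 0.3, 0.093, 0, 0, 0, 0, 0.315, 0.093, 0, 0, 0, 0, 0.315, 0.093, 0, 0, 0, 0]

```text
t: 34.6
tcp_pos: [0.5697, 0.101, 0.1902]
tool_rot: [0.677, 0.736, -0.0, -0.001]
force: [0.3, -1.5, -2.6]
finger_gap: 0.449
gripper_force: 80.8
```

```bash
python3 - <<'E'
from h import *
st();go(slot(.045,.037),.0862)
E
```

```text
34.6 [0.5697 0.101  0.1902] F [ 0.3 -1.5 -2.6] gap 0.449 gf 80.8
to [0.571  0.0994] 0.0862 shift mm [ -1.7   1.2 104. ] rot [-0.1 -0.   0.3]
```

Emit:
step_arm:
  commands: [-0.002, 0.001, 0.03, 0, 0, 0, -0.002, 0.001, 0.055, 0, 0, 0, -0.002, 0.001, 0.075, 0, 0, 0, -0.002, 0.001, 0.09, 0, 0, 0, -0.002, 0.001, 0.098, 0, 0, 0, -0.002, 0.001, 0.102, 0, 0, 0, -0.002, 0.001, 0.104, 0, 0, 0, -0.002, 0.001, 0.105, 0, 0, 0, -0.002, 0.001, 0.105, 0, 0, 0, -0.002, 0.001, 0.105, 0, 0, 0]

```text
t: 35.6
tcp_pos: [0.5723, 0.0974, 0.0865]
tool_rot: [0.678, 0.735, 0.0, 0.001]
force: [-1.2, -0.9, 2.9]
finger_gap: 0.449
gripper_force: 81.4
```

Emit:
step_arm:
  commands: [0, 0, 0, 0, 0, 0, 0, 0, 0, 0, 0, 0, 0, 0, 0, 0, 0, 0, 0, 0, 0, 0, 0, 0, 0, 0, 0, 0, 0, 0, 0, 0, -0.01, 0, 0, 0, 0, 0, -0.03, 0, 0, 0, 0, 0, -0.06, 0, 0, 0, 0, 0, -0.09, 0, 0, 0, 0, 0, -0.12, 0, 0, 0]
  jaw: 76

```text
t: 36.6
tcp_pos: [0.5718, 0.0976, 0.2073]
tool_rot: [0.678, 0.735, 0.0, 0.0]
force: [0.9, 0.2, -0.3]
finger_gap: 0.763
gripper_force: 0.0
```

Emit:
step_arm:
  commands: [-0.03, 0, -0.02, 0, 0, 0, -0.06, 0, -0.02, 0, 0, 0, -0.1, 0, -0.02, 0, 0, 0, -0.14, 0, -0.02, 0, 0, 0, -0.18, 0, -0.02, 0, 0, 0, -0.22, 0, -0.02, 0, 0, 0, -0.26, 0, -0.02, 0, 0, 0, -0.26, 0, -0.02, 0, 0, 0, -0.26, 0, -0.02, 0, 0, 0, -0.26, 0, -0.02, 0, 0, 0]

```text
t: 37.6
tcp_pos: [0.5924, -0.1606, 0.2257]
tool_rot: [0.678, 0.735, 0.0, -0.0]
force: [-0.9, 1.0, -0.4]
finger_gap: 0.763
gripper_force: 0.0
```

```bash
python3 - <<'E'
from h import *
st()
S=manip.snapshot("scene");T=manip.snapshot("top")
cv2.imwrite("pics/g1.png",cv2.resize(np.hstack([S["pixels"][175:280,290:400],T["pixels"][155:260,250:360]]),None,fx=3.6,fy=3.6,interpolation=cv2.INTER_CUBIC))
E
```

```text
37.6 [ 0.5924 -0.1606  0.2257] F [-0.9  1.  -0.4] gap 0.763 gf 0.0
```

View pics/g1.png

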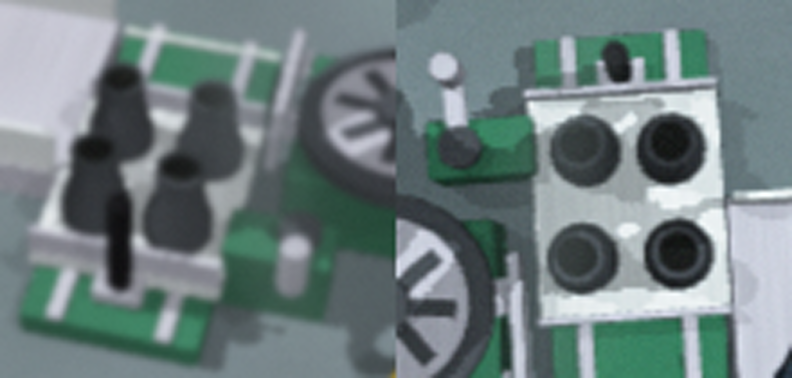

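All four reducers stand upright on the bed, in the top half at about (585,150), (670,147), (580,257) and (678,252). Next is the clamp lever.

```bash
cat >> h.py <<'E'
def arc(ax,r,ang0,push,degs,off=0):
    """shifts (tool axes of a tool with psi=YAW at start) for knob circle, relative to first pose"""
    P=[]
    for a in degs:
        t=np.radians(ang0+a);P.append(np.array(ax)+r*np.array([np.cos(t),np.sin(t)])+push*np.array([-np.sin(t),np.cos(t)]))
    return np.array(P)
E
python3 - <<'E'
from h import *
ax=(.5735,.1957)
P=arc(ax,.06,9.2,-.030,np.arange(0,70,8))
print(P)
go((.633,.155),.2);go((.633,.155),.095)
print("offsets rel to (.633,.155) in (Y,X) mm");d=P-np.array([.633,.155]);print((np.c_[d@fy_,d@fx_]*1e3).round(1))
E
```

```text
[[0.6375 0.1757]
 [0.6397 0.1848]
 [0.6406 0.1941]
 [0.6401 0.2035]
 [0.6384 0.2126]
 [0.6354 0.2215]
 [0.6312 0.2299]
 [0.6259 0.2376]
 [0.6196 0.2445]]
to [0.633 0.155] 0.2 shift mm [310.7  66.1  25.9] rot [-0.  -0.   0.2]
to [0.633 0.155] 0.095 shift mm [310.7  66.2 130.9] rot [-0.  -0.   0.2]
offsets rel to (.633,.155) in (Y,X) mm
[[20.3  6.1]
 [29.2  9. ]
 [38.4 10.6]
 [47.7 10.9]
 [57.   9.9]
 [66.1  7.6]
 [74.8  4.1]
 [82.9 -0.6]
 [90.2 -6.4]]
```

Emit:
step_arm:
  commands: [0.04, 0.01, 0, 0, 0, 0, 0.08, 0.02, 0, 0, 0, 0, 0.12, 0.03, 0, 0, 0, 0, 0.16, 0.04, 0, 0, 0, 0, 0.2, 0.05, 0, 0, 0, 0, 0.24, 0.06, 0, 0, 0, 0, 0.28, 0.066, 0, 0, 0, 0, 0.311, 0.066, 0, 0, 0, 0, 0.311, 0.066, 0, 0, 0, 0, 0.311, 0.066, 0.02, 0, 0, 0]
  jaw: 0
  grip_force: 30

```text
t: 38.7
tcp_pos: [0.6351, 0.156, 0.2084]
tool_rot: [0.677, 0.736, 0.002, 0.003]
force: [0.4, 0.5, 0.3]
finger_gap: 0.001
gripper_force: 0.0
```

Emit:
step_arm:
  commands: [0, 0, 0.02, 0, 0, 0, 0, 0, 0.04, 0, 0, 0, 0, 0, 0.06, 0, 0, 0, 0, 0, 0.08, 0, 0, 0, 0, 0, 0.1, 0, 0, 0, 0, 0, 0.11, 0, 0, 0, 0, 0, 0.11, 0, 0, 0, 0, 0, 0.11, 0, 0, 0, 0, 0, 0.11, 0, 0, 0, 0, 0, 0.11, 0, 0, 0]

```text
t: 39.7
tcp_pos: [0.6344, 0.1538, 0.0968]
tool_rot: [0.678, 0.735, 0.001, 0.001]
force: [0.2, -0.8, 0.9]
finger_gap: 0.001
gripper_force: 0.0
```

```bash
python3 - <<'E'
from h import *
st();go((.633,.155),.095)
E
```

```text
39.7 [0.6344 0.1538 0.0968] F [ 0.2 -0.8  0.9] gap 0.001 gf 0.0
to [0.633 0.155] 0.095 shift mm [ 1.3 -1.3  1.8] rot [0.1 0.  0.1]
```

Emit:
step_arm:
  commands: [0.021, 0.005, 0.002, 0, 0, 0, 0.03, 0.008, 0.002, 0, 0, -8, 0.039, 0.009, 0.002, 0, 0, -16, 0.049, 0.01, 0.002, 0, 0, -24, 0.058, 0.009, 0.002, 0, 0, -32, 0.067, 0.006, 0.002, 0, 0, -40, 0.076, 0.003, 0.002, 0, 0, -48, 0.084, -0.002, 0.002, 0, 0, -56, 0.091, -0.008, 0.002, 0, 0, -64, 0.093, -0.01, 0.002, 0, 0, -66]

```text
t: 40.7
tcp_pos: [0.6192, 0.2469, 0.0952]
tool_rot: [0.167, 0.986, 0.002, 0.004]
force: [4.1, 0.3, -0.8]
finger_gap: 0.004
gripper_force: 1.7
```

```bash
python3 - <<'E'
from h import *
st();T=manip.snapshot("top");S=manip.snapshot("scene")
cv2.imwrite("pics/k1.png",cv2.resize(np.hstack([S["pixels"][190:290,310:430],T["pixels"][140:240,210:320]]),None,fx=3.4,fy=3.4,interpolation=cv2.INTER_CUBIC))
E
```

```text
40.7 [0.6192 0.2469 0.0952] F [ 4.1  0.3 -0.8] gap 0.004 gf 1.7
```

View pics/k1.png

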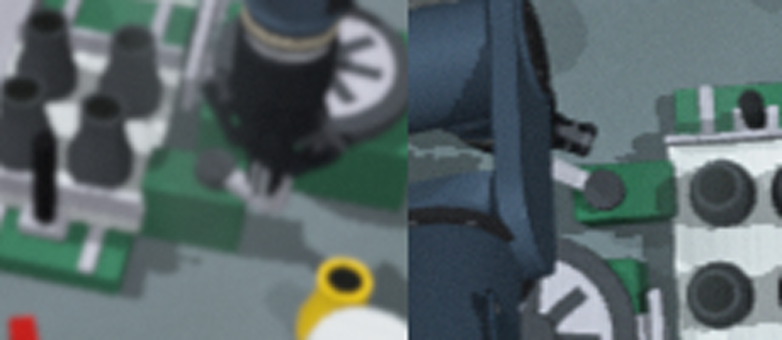

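In the top half, the lever now points from (605,188) to (555,165), about 1.06–1.1 rad open. I'll nudge it 4 mm more, then back off and up.

Emit:
step_arm:
  commands: [0.001, 0, 0, 0, 0, -1, 0.002, 0, 0, 0, 0, -2, 0.003, -0.001, 0, 0, 0, -3, 0.004, -0.001, 0, 0, 0, -4, 0.004, -0.001, 0, 0, 0, -4, -0.01, 0, 0, 0, 0, 0, -0.03, 0, 0, 0, 0, 0, -0.03, 0, -0.04, 0, 0, 0, -0.03, 0, -0.09, 0, 0, 0, -0.03, 0, -0.12, 0, 0, 0]

```text
t: 41.8
tcp_pos: [0.6433, 0.2354, 0.2153]
tool_rot: [0.168, 0.986, -0.0, -0.001]
force: [1.1, 0.0, -0.5]
finger_gap: 0.003
gripper_force: 0.0
```

```bash
python3 - <<'E'
from h import *
st();go((.655,.15),.22);go((.643,.069),.22);go((.643,.069),.10)
T=manip.snapshot("top");crop(T,225,150,345,260,3,"pics/tmp.png")
E
```

```text
41.8 [0.6433 0.2354 0.2153] F [ 1.1  0.  -0.5] gap 0.003 gf 0.0
to [0.655 0.15 ] 0.22 shift mm [-39.4 -76.6  -4.7] rot [-0.2 -0.1 66.1]
to [0.643 0.069] 0.22 shift mm [ -54.9 -157.    -4.6] rot [-0.2 -0.1 66.1]
to [0.643 0.069] 0.1 shift mm [ -55.2 -156.9  115.4] rot [-0.2 -0.1 66.1]
```

```bash
cat >> h.py <<'E'
def lever():
    d=manip.snapshot("top");g=cv2.cvtColor(d["pixels"],cv2.COLOR_BGR2GRAY)
    for a in range(-15,105,6):
        t=np.radians(a);u,v=proj(d,[.5735+.06*np.cos(t),.1957+.06*np.sin(t),.13]);print(a,int(cv2.getRectSubPix(g,(3,3),(float(u),float(v))).mean()),end="; ")
    print()
E
python3 - <<'E'
from h import *
lever()
E
```

```text
-15 124; -9 123; -3 124; 3 124; 9 125; 15 124; 21 124; 27 123; 33 125; 39 125; 45 121; 51 112; 57 100; 63 76; 69 60; 75 50; 81 47; 87 46; 93 47; 99 47;
```

Emit:
step_arm:
  commands: [-0.01, -0.02, 0, 0, 0, 8, -0.02, -0.05, 0, 0, 0, 16, -0.035, -0.08, 0, 0, 0, 24, -0.045, -0.11, 0, 0, 0, 32, -0.05, -0.13, 0, 0, 0, 40, -0.055, -0.15, 0, 0, 0, 48, -0.055, -0.157, 0, 0, 0, 56, -0.055, -0.157, 0, 0, 0, 64, -0.055, -0.157, 0, 0, 0, 66, -0.055, -0.157, 0, 0, 0, 66]
  jaw: 50

```text
t: 42.9
tcp_pos: [0.6414, 0.0693, 0.2112]
tool_rot: [0.678, 0.735, -0.002, -0.003]
force: [0.2, 0.4, -0.1]
finger_gap: 0.5
gripper_force: 0.0
```

```bash
python3 - <<'E'
from h import *
st();go((.643,.069),.10);lever()
E
```

```text
42.9 [0.6414 0.0693 0.2112] F [ 0.2  0.4 -0.1] gap 0.5 gf 0.0
to [0.643 0.069] 0.1 shift mm [ -0.5   2.4 111.2] rot [-0.4 -0.1  0.1]
-15 48; -9 48; -3 57; 3 81; 9 83; 15 82; 21 85; 27 104; 33 117; 39 102; 45 82; 51 81; 57 98; 63 111; 69 137; 75 147; 81 131; 87 113; 93 102; 99 87;
```

The lever reads at about 75° in world axes, so it is fully open. Now I grip the post.

Emit:
step_arm:
  commands: [0, 0.002, 0.02, 0, 0, 0, 0, 0.002, 0.04, 0, 0, 0, 0, 0.002, 0.055, 0, 0, 0, 0, 0.002, 0.07, 0, 0, 0, 0, 0.002, 0.085, 0, 0, 0, 0, 0.002, 0.1, 0, 0, 0, 0, 0.002, 0.11, 0, 0, 0, 0, 0.002, 0.111, 0, 0, 0, 0, 0.002, 0.111, 0, 0, 0, 0, 0.002, 0.111, 0, 0, 0]

```text
t: 43.95
tcp_pos: [0.6468, 0.0694, 0.1032]
tool_rot: [0.678, 0.735, 0.0, 0.001]
force: [0.5, 0.3, -0.1]
finger_gap: 0.501
gripper_force: 0.0
```

Emit:
step_arm:
  commands: [0, 0, 0, 0, 0, 0, 0, 0, 0, 0, 0, 0, 0, 0, 0, 0, 0, 0, 0, 0, 0, 0, 0, 0, 0, 0, 0, 0, 0, 0, 0, 0, 0, 0, 0, 0, 0, 0, 0, 0, 0, 0, 0, 0, 0, 0, 0, 0, 0, 0, 0, 0, 0, 0, 0, 0, 0, 0, 0, 0]
  jaw: 0

```text
t: 44.95
tcp_pos: [0.6454, 0.0694, 0.1034]
tool_rot: [0.678, 0.735, -0.001, -0.0]
force: [-4.0, -0.9, 5.8]
finger_gap: 0.238
gripper_force: 29.4
```

```bash
python3 - <<'E'
from h import *
st()
E
```

```text
44.95 [0.6454 0.0694 0.1034] F [-4.  -0.9  5.8] gap 0.238 gf 29.4
```

Emit:
step_arm:
  commands: [0, -0.001, 0, 0, 0, 0, 0, -0.004, 0, 0, 0, 0, 0, -0.009, 0, 0, 0, 0, 0, -0.015, 0, 0, 0, 0, 0, -0.022, 0, 0, 0, 0, 0, -0.029, 0, 0, 0, 0, 0, -0.036, 0, 0, 0, 0, 0, -0.042, 0, 0, 0, 0, 0, -0.047, 0, 0, 0, 0, 0, -0.05, 0, 0, 0]
  grip_force: 40

```text
validation failed for argument at $.co...
```

Emit:
step_arm:
  commands: [0, -0.001, 0, 0, 0, 0, 0, -0.004, 0, 0, 0, 0, 0, -0.009, 0, 0, 0, 0, 0, -0.015, 0, 0, 0, 0, 0, -0.022, 0, 0, 0, 0, 0, -0.029, 0, 0, 0, 0, 0, -0.036, 0, 0, 0, 0, 0, -0.042, 0, 0, 0, 0, 0, -0.046, 0, 0, 0, 0, -0.048, 0, 0, 0, 0]

```text
validation failed for argument at $.co...
```

```bash
python3 - <<'E'
from h import *
st();T=manip.snapshot("top");S=manip.snapshot("scene")
cv2.imwrite("pics/m1.png",cv2.resize(np.hstack([S["pixels"][170:280,290:400],T["pixels"][190:300,260:370]]),None,fx=3.6,fy=3.6,interpolation=cv2.INTER_CUBIC))
E
```

```text
44.95 [0.6454 0.0694 0.1034] F [-4.  -0.9  5.8] gap 0.238 gf 29.4
```

View pics/m1.png

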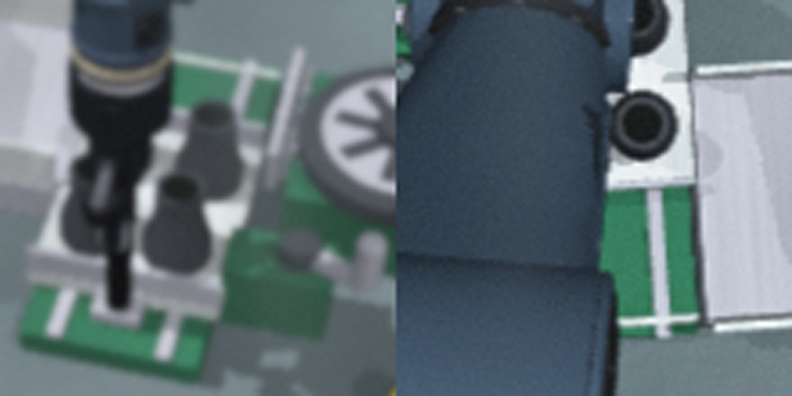

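Both calls had a miscounted row and were refused, so nothing moved. I'll resend.

Emit:
step_arm:
  commands: [0, -0.001, 0, 0, 0, 0, 0, -0.004, 0, 0, 0, 0, 0, -0.009, 0, 0, 0, 0, 0, -0.015, 0, 0, 0, 0, 0, -0.022, 0, 0, 0, 0, 0, -0.029, 0, 0, 0, 0, 0, -0.036, 0, 0, 0, 0, 0, -0.042, 0, 0, 0, 0, 0, -0.047, 0, 0, 0, 0, 0, -0.05, 0, 0, 0, 0]
  grip_force: 40

```text
t: 46.05
tcp_pos: [0.5967, 0.0653, 0.1034]
tool_rot: [0.678, 0.735, 0.001, 0.001]
force: [4.2, 1.4, 5.3]
finger_gap: 0.238
gripper_force: 39.7
```

Emit:
step_arm:
  commands: [0, -0.001, 0, 0, 0, 0, 0, -0.004, 0, 0, 0, 0, 0, -0.009, 0, 0, 0, 0, 0, -0.015, 0, 0, 0, 0, 0, -0.022, 0, 0, 0, 0, 0, -0.029, 0, 0, 0, 0, 0, -0.036, 0, 0, 0, 0, 0, -0.042, 0, 0, 0, 0, 0, -0.046, 0, 0, 0, 0, 0, -0.05, 0, 0, 0, 0]

```text
t: 47.05
tcp_pos: [0.5473, 0.0612, 0.1034]
tool_rot: [0.678, 0.735, 0.001, 0.001]
force: [4.3, 1.1, 5.9]
finger_gap: 0.237
gripper_force: 39.8
```

```bash
python3 - <<'E'
from h import *
st();T=manip.snapshot("top");S=manip.snapshot("scene")
cv2.imwrite("pics/m2.png",np.hstack([S["pixels"][170:280,290:400],T["pixels"][190:300,260:370]]))
# profile along column direction x at feeder y offsets, top camera: gray along world line at z=.05
for n,d in(("top",T),("scene",S)):
  g=d["pixels"]
  for b in(-.055,-.03,.0,.055):
    print(n,b)
    for X in np.arange(-.135,-.075,.004):
        w=np.array([.427,.048])+X*fx_+b*fy_;u,v=proj(d,[*w,.03]);print(int(X*1e3),cv2.getRectSubPix(g,(1,1),(float(u),float(v)))[0,0],end=" ")
    print()
E
```

```text
47.05 [0.5473 0.0612 0.1034] F [4.3 1.1 5.9] gap 0.237 gf 39.8
top -0.055
-135 [131 126 107] -131 [130 126 107] -127 [132 128 110] -123 [128 123 107] -119 [115 113  94] -114 [ 84 105  53] -110 [62 84 33] -106 [107 120  87] -102 [205 208 194] -98 [132 145 112] -94 [100 121  70] -90 [189 182 170] -86 [196 184 180] -82 [195 191 184] -78 [238 236 230] -74 [232 230 223] 
top -0.03
-135 [128 123 105] -131 [130 126 107] -127 [130 126 108] -123 [132 128 110] -119 [111 108  91] -114 [80 96 53] -110 [ 86 114  48] -106 [135 151 110] -102 [227 226 215] -98 [141 155 120] -94 [ 97 120  68] -90 [182 176 159] -86 [181 170 165] -82 [211 208 198] -78 [239 237 231] -74 [239 238 232] 
top 0.0
-135 [113 106  88] -131 [109 102  84] -127 [103  94  77] -123 [96 84 67] -119 [83 68 55] -114 [79 64 51] -110 [77 60 46] -106 [74 60 49] -102 [72 59 47] -98 [58 45 35] -94 [53 43 32] -90 [52 42 33] -86 [47 38 30] -82 [48 41 30] -78 [47 40 31] -74 [46 39 32] 
top 0.055
-135 [73 61 48] -131 [72 58 45] -127 [73 59 48] -123 [73 60 47] -119 [74 61 48] -114 [74 62 48] -110 [76 62 48] -106 [74 63 48] -102 [76 62 48] -98 [
[... 512 characters left out ...]
 31 29] -98 [35 31 29] -94 [36 33 29] -90 [36 33 30] -86 [36 33 30] -82 [35 32 30] -78 [33 30 28] -74 [31 27 26] 
scene 0.0
-135 [159 149 143] -131 [157 147 143] -127 [149 140 137] -123 [141 132 130] -119 [139 130 128] -114 [140 131 128] -110 [144 136 132] -106 [155 148 145] -102 [173 167 163] -98 [191 187 181] -94 [204 201 195] -90 [206 204 197] -86 [201 198 192] -82 [189 186 180] -78 [170 167 162] -74 [156 152 148] 
scene 0.055
-135 [145 137 130] -131 [140 132 127] -127 [126 119 115] -123 [114 108 104] -119 [106 100  96] -114 [101  95  91] -110 [97 91 87] -106 [90 85 80] -102 [85 81 76] -98 [82 78 73] -94 [79 74 69] -90 [78 74 68] -86 [78 75 69] -82 [78 75 69] -78 [79 75 70] -74 [80 75 71]
```

Emit:
step_arm:
  commands: [0, -0.001, 0, 0, 0, 0, 0, -0.002, 0, 0, 0, 0, 0, -0.004, 0, 0, 0, 0, 0, -0.006, 0, 0, 0, 0, 0, -0.008, 0, 0, 0, 0, 0, -0.01, 0, 0, 0, 0, 0, -0.011, 0, 0, 0, 0, 0, -0.011, 0, 0, 0, 0, 0, -0.011, 0, 0, 0, 0, 0, -0.011, 0, 0, 0, 0]

```text
t: 48.15
tcp_pos: [0.5361, 0.0602, 0.1034]
tool_rot: [0.678, 0.735, 0.001, 0.001]
force: [3.1, 0.4, 7.4]
finger_gap: 0.234
gripper_force: 39.9
```

Emit:
step_arm:
  commands: [0, 0, 0, 0, 0, 0, 0, 0, 0, 0, 0, 0, 0, 0, 0, 0, 0, 0, 0, 0, -0.02, 0, 0, 0, 0, 0, -0.04, 0, 0, 0, 0, 0, -0.07, 0, 0, 0, 0, 0, -0.1, 0, 0, 0, 0.03, 0.04, -0.12, 0, 0, 0, 0.06, 0.08, -0.12, 0, 0, 0, 0.1, 0.12, -0.12, 0, 0, 0]
  jaw: 50

```text
t: 49.15
tcp_pos: [0.6417, 0.1624, 0.2234]
tool_rot: [0.679, 0.734, 0.0, 0.001]
force: [0.8, -0.5, -0.1]
finger_gap: 0.502
gripper_force: 0.0
```

```bash
python3 - <<'E'
from h import *
st();T=manip.snapshot("top")
S=manip.snapshot("scene")
a=cv2.resize(S["pixels"][165:275,300:410],None,fx=3,fy=3,interpolation=cv2.INTER_CUBIC)
b=cv2.resize(T["pixels"][180:290,270:380],None,fx=4,fy=4,interpolation=cv2.INTER_CUBIC)
a=cv2.copyMakeBorder(a,0,110,0,0,cv2.BORDER_CONSTANT)
cv2.imwrite("pics/m3.png",np.hstack([a,b]))
g=T["pixels"]
for b in(-.055,-.03,.0,.03,.055):
    print(b)
    for X in np.arange(-.115,-.075,.003):
        w=np.array([.427,.048])+X*fx_+b*fy_;u,v=proj(T,[*w,.03]);print(int(X*1e3),cv2.getRectSubPix(g,(1,1),(float(u),float(v)))[0,0],end=" ")
    print()
E
```

```text
49.15 [0.6417 0.1624 0.2234] F [ 0.8 -0.5 -0.1] gap 0.502 gf 0.0
-0.055
-115 [ 85 104  56] -112 [57 78 32] -109 [62 80 41] -106 [115 120  97] -103 [191 181 174] -99 [200 187 184] -96 [155 147 142] -93 [217 213 207] -90 [238 236 230] -87 [233 231 223] -84 [227 225 215] -81 [225 223 214] -78 [222 219 210] -75 [189 187 177] 
-0.03
-115 [76 90 53] -112 [ 74 100  43] -109 [ 87 110  58] -106 [148 156 126] -103 [211 202 194] -99 [193 180 175] -96 [162 154 147] -93 [199 195 187] -90 [238 236 230] -87 [238 237 231] -84 [238 237 230] -81 [204 202 192] -78 [92 89 82] -75 [59 55 51] 
0.0
-115 [ 92 113  63] -112 [ 82 111  48] -109 [ 97 120  68] -106 [159 164 138] -103 [205 196 187] -99 [204 192 186] -96 [170 163 157] -93 [205 202 193] -90 [226 224 214] -87 [223 221 210] -84 [223 221 210] -81 [225 223 213] -78 [221 218 208] -75 [198 195 186] 
0.03
-115 [ 85 103  56] -112 [ 82 111  50] -109 [101 125  72] -106 [169 175 147] -103 [214 204 197] -99 [204 191 187] -96 [149 140 135] -93 [219 216 206] -90 [236 234 228] -87 [235 233 228] -84 [234 233 227] -81 [224 221 210] -78 [220 217 207] -75 [173 170 160] 
0.055
-115 [119 118  98] -112 [115 117  94] -109 [125 128 106] -106 [178 175 162] -103 [210 200 195] -99 [192 180 176] -96 [180 172 165] -93 [210 207 198] -90 [235 233 226] -87 [235 234 227] -84 [236 234 227] -81 [233 231 222] -78 [164 161 152] -75 [88 84 77]
```

View pics/m3.png

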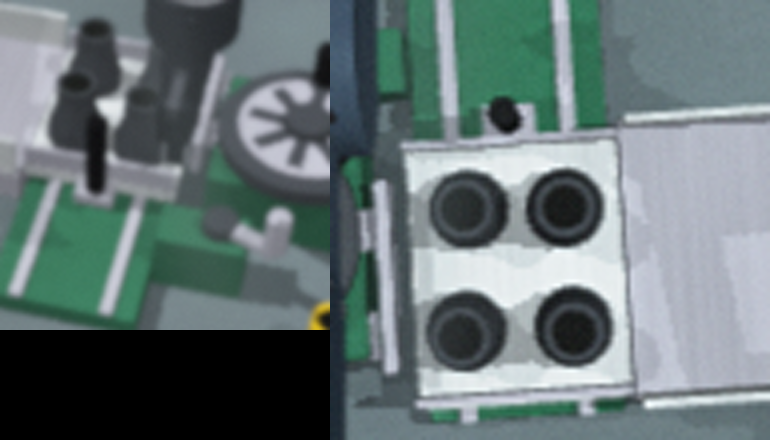

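The carriage's near edge now meets the white line at about (525,400). It sits in line with the ram plate (385,276) and the basket, with all four still standing. Next I re-clamp by pushing the lever back clockwise.

```bash
python3 - <<'E'
from h import *
ax=(.5735,.1957)
p0=arc(ax,.06,75,.038,[0])[0];ps=np.radians(73)
go(p0,.22,ps);go(p0,.114,ps)
P=arc(ax,.06,0,.030,[73,65,57,49,41,33,25,17,9,1]);d=P-p0
x=np.array([-np.sin(ps),np.cos(ps)]);y=np.array([np.cos(ps),np.sin(ps)])
print((np.c_[d@x,d@y]*1e3).round(1))
E
```

```text
to [0.5523 0.2635] 0.22 shift mm [104.5 -82.4   1.5] rot [  0.2  -0.  -68.2]
to [0.5523 0.2635] 0.114 shift mm [104.3 -82.6 107.5] rot [  0.2  -0.  -68.2]
[[-10.1   1.4]
 [-18.7   5. ]
 [-27.8   7.3]
 [-37.1   8.4]
 [-46.4   8.1]
 [-55.7   6.6]
 [-64.6   3.8]
 [-73.   -0.2]
 [-80.8  -5.4]
 [-87.9 -11.6]]
```

Emit:
step_arm:
  commands: [0.01, -0.008, 0, 0, 0, -8, 0.03, -0.02, 0, 0, 0, -16, 0.05, -0.035, 0, 0, 0, -24, 0.07, -0.05, 0, 0, 0, -32, 0.09, -0.065, 0, 0, 0, -40, 0.104, -0.082, 0, 0, 0, -48, 0.104, -0.082, 0, 0, 0, -56, 0.104, -0.082, 0, 0, 0, -64, 0.104, -0.082, 0, 0, 0, -68, 0.104, -0.082, 0, 0, 0, -68]
  jaw: 0

```text
t: 50.25
tcp_pos: [0.5488, 0.2584, 0.2216]
tool_rot: [0.151, 0.988, -0.001, -0.001]
force: [0.8, 0.2, 0.0]
finger_gap: 0.004
gripper_force: 0.0
```

Emit:
step_arm:
  commands: [0, 0, 0.02, 0, 0, 0, 0, 0, 0.04, 0, 0, 0, 0, 0, 0.06, 0, 0, 0, 0, 0, 0.075, 0, 0, 0, 0, 0, 0.09, 0, 0, 0, 0, 0, 0.1, 0, 0, 0, 0, 0, 0.105, 0, 0, 0, 0, 0, 0.107, 0, 0, 0, 0, 0, 0.107, 0, 0, 0, 0, 0, 0.107, 0, 0, 0]

```text
t: 51.25
tcp_pos: [0.5509, 0.2594, 0.1162]
tool_rot: [0.151, 0.988, 0.0, 0.001]
force: [0.4, 0.3, -0.4]
finger_gap: -0.001
gripper_force: 0.0
```

Emit:
step_arm:
  commands: [-0.01, 0.001, 0, 0, 0, 0, -0.019, 0.005, 0, 0, 0, 8, -0.028, 0.007, 0, 0, 0, 16, -0.037, 0.008, 0, 0, 0, 24, -0.046, 0.008, 0, 0, 0, 32, -0.056, 0.007, 0, 0, 0, 40, -0.065, 0.004, 0, 0, 0, 48, -0.073, 0, 0, 0, 0, 56, -0.081, -0.005, 0, 0, 0, 64, -0.088, -0.012, 0, 0, 0, 72]

```text
t: 52.25
tcp_pos: [0.6324, 0.2212, 0.1161]
tool_rot: [0.705, 0.709, 0.001, 0.001]
force: [-0.1, -0.2, 0.4]
finger_gap: 0.001
gripper_force: 0.0
```

```bash
python3 - <<'E'
from h import *
st();s=manip.sense();k=s["tcp_pos"]
t=Ro.from_quat(s["tool_rot"]).apply([1,0,0]);kn=k-.023*t;r=kn[:2]-[.5735,.1957];print(kn,np.degrees(np.arctan2(r[1],r[0])),np.hypot(*r))
E
```

```text
52.25 [0.6324 0.2212 0.1161] F [-0.1 -0.2  0.4] gap 0.001 gf 0.0
[0.6325 0.1982 0.1161] 2.4201600605047333 0.0590606887207738
```

Emit:
step_arm:
  commands: [0.01, 0, 0, 0, 0, 0, 0.03, 0, 0, 0, 0, 0, 0.04, 0, -0.02, 0, 0, 0, 0.04, 0, -0.05, 0, 0, 0, 0.04, 0, -0.09, 0, 0, 0, 0.04, 0, -0.11, 0, 0, 0, 0.07, 0, -0.11, 0, 0, 0, 0.1, 0, -0.11, 0, 0, 0, 0.13, 0, -0.11, 0, 0, 0, 0.13, 0, -0.11, 0, 0, 0]

```text
t: 53.25
tcp_pos: [0.6278, 0.358, 0.2256]
tool_rot: [0.7, 0.714, 0.001, -0.001]
force: [-0.1, -0.4, 0.3]
finger_gap: -0.001
gripper_force: 0.0
```

```bash
python3 - <<'E'
from h import *
st();lever()
a=cv2.imread("pics/scene0.png");d=manip.snapshot("scene");b=d["pixels"]
c=proj(d,[.633,.206,.11]).round().astype(int);k=9;t=a[c[1]-k:c[1]+k,c[0]-k:c[0]+k]
m=cv2.matchTemplate(b[c[1]-25:c[1]+25,c[0]-25:c[0]+25],t,cv2.TM_CCOEFF_NORMED);_,v,_,l=cv2.minMaxLoc(m);print(v,np.array(l)-16)
E
```

```text
53.25 [0.6278 0.358  0.2256] F [-0.1 -0.4  0.3] gap -0.001 gf 0.0
-15 122; -9 121; -3 121; 3 122; 9 122; 15 121; 21 121; 27 121; 33 122; 39 123; 45 118; 51 109; 57 107; 63 125; 69 171; 75 176; 81 157; 87 116; 93 114; 99 90; 
0.5135911703109741 [15  2]
```

```bash
cat >> h.py <<'E'
def gmap(cam,z,xs,ys):
    d=manip.snapshot(cam);g=cv2.cvtColor(d["pixels"],cv2.COLOR_BGR2GRAY)
    print(cam,"y:",(ys*1e3).astype(int))
    for x in xs[::-1]:
        print(int(round(x*1e3)),*["%4d"%g[tuple(proj(d,[x,y,z]).round().astype(int)[::-1])] for y in ys])
E
python3 - <<'E'
from h import *
gmap("top",.13,np.arange(.55,.66,.006),np.arange(.17,.30,.008))
gmap("scene",.13,np.arange(.55,.66,.006),np.arange(.17,.30,.008))
E
```

```text
top y: [170 178 186 194 202 210 218 226 234 242 250 258 266 274 282 290 298]
658  119  122  120  122  120  121  120  121  118  122  122  121  124  122  121  117  119
652  120  122  121  119  123  121  124  120  121  125  123  124  125  121  124  119  157
646  119  126  121  120  121  119  124  123  126  122  124  123  125  122  130  151   77
640  121  126  120  120  122  119  121  124  122  120  125  122  112  132  132  155   37
634  120  121  123  123  122  122  122  118  120  125  123  116  121  134  132  138   91
628  123  124  120  123  125  123  117  120  122  121  118  108  124  133  131  113  192
622  123  122  124  125  123  125  124  123  125  123  106  109  116  129  128  113  112
616  125  125  125  124  128  123  122  122  122  115  107  108  107  123  122  111   94
610  129  126  125  126  125  121  121  125  124  107  108  108  109  114  115  106   93
604  127  125  127  124  128  124  125  123  123  108  107  106  109  108   98   96   89
598  128  127  128  127  128  127  126  124  127  107  174  168  119  117  121  106  114
592   88  102  127  125  125  125  124  122 
[... 1737 characters left out ...]
86   82   78   74   75   70   68   67   89  174  183  153   65   64   64   64
586   88   85   81   76   73   72   69   69   67   67  154  174  153   63   63   64   64
580   87   86   80   76   73   72   69   67   66   65  117  116   82   59   61   63   63
574   87   86   79   76   74   70   68   67   65   62   65   71   67   60   60   62   63
568   87   85   83   78   81   75   69   63   61   59   57   55   56   57   58   60   63
562  101   88   91   94   90   80   65   62   60   59   56   55   54   54   54   56   55
556  103   92   97   97   95   83   64   61   63   63   61   69   65   60   60   55   55
550  109   89   99   91   84   69   69   68   71   70   75   76   77   80   71   61   58
```

The lever is still open, with its knob at (0.592, 0.254), so the pushing fingers slipped past it. I'll grasp the knob instead and carry it along its arc.

```bash
python3 - <<'E'
from h import *
ps=np.radians(-17);go((.592,.254),.17,ps);go((.592,.254),.09,ps)
ax=(.5735,.1957);k=np.array([.592,.254]);a0=72.4
P=arc(ax,.0612,a0,0,-np.arange(0,73,7));d=P-P[0]
x=np.array([-np.sin(ps),np.cos(ps)]);y=np.array([np.cos(ps),np.sin(ps)])
print((np.c_[d@x,d@y]*1e3).round(1))
E
```

```text
to [0.592 0.254] 0.17 shift mm [-97.3 -38.1  55.4] rot [-0.   0.  17.7]
to [0.592 0.254] 0.09 shift mm [-97.3 -38.  135.4] rot [-0.   0.  17.7]
[[  0.    0. ]
 [ -0.5   7.5]
 [ -2.   14.8]
 [ -4.3  21.9]
 [ -7.5  28.7]
 [-11.4  35. ]
 [-16.1  40.8]
 [-21.5  46. ]
 [-27.5  50.5]
 [-34.   54.2]
 [-40.9  57.1]]
```

Emit:
step_arm:
  commands: [-0.02, -0.01, 0, 0, 0, 6, -0.05, -0.02, 0, 0, 0, 12, -0.08, -0.03, 0.02, 0, 0, 18, -0.097, -0.038, 0.04, 0, 0, 18, -0.097, -0.038, 0.055, 0, 0, 18, -0.097, -0.038, 0.055, 0, 0, 18, -0.097, -0.038, 0.075, 0, 0, 18, -0.097, -0.038, 0.09, 0, 0, 18, -0.097, -0.038, 0.105, 0, 0, 18, -0.097, -0.038, 0.11, 0, 0, 18]
  jaw: 42
  grip_force: 20

```text
t: 54.45
tcp_pos: [0.592, 0.2539, 0.1144]
tool_rot: [0.806, 0.592, -0.001, -0.0]
force: [-0.2, -0.2, 0.5]
finger_gap: 0.419
gripper_force: 0.0
```

Emit:
step_arm:
  commands: [0, 0, 0.008, 0, 0, 0, 0, 0, 0.016, 0, 0, 0, 0, 0, 0.022, 0, 0, 0, 0, 0, 0.026, 0, 0, 0, 0, 0, 0.026, 0, 0, 0, 0, 0, 0.026, 0, 0, 0, 0, 0, 0.026, 0, 0, 0, 0, 0, 0.026, 0, 0, 0, 0, 0, 0.026, 0, 0, 0, 0, 0, 0.026, 0, 0, 0]

```text
t: 55.45
tcp_pos: [0.5925, 0.2541, 0.0897]
tool_rot: [0.806, 0.592, 0.0, 0.0]
force: [-0.1, 0.7, -0.2]
finger_gap: 0.422
gripper_force: 0.0
```

Emit:
step_arm:
  commands: [0, 0, 0, 0, 0, 0, 0, 0, 0, 0, 0, 0, 0, 0, 0, 0, 0, 0, 0, 0, 0, 0, 0, 0, 0, 0, 0, 0, 0, 0, 0, 0, 0, 0, 0, 0, 0, 0, 0, 0, 0, 0, 0, 0, 0, 0, 0, 0, 0, 0, 0, 0, 0, 0, 0, 0, 0, 0, 0, 0]
  jaw: 0

```text
t: 56.45
tcp_pos: [0.5922, 0.2542, 0.0897]
tool_rot: [0.806, 0.592, -0.0, -0.0]
force: [-4.0, 1.3, 5.6]
finger_gap: 0.271
gripper_force: 20.9
```

```bash
python3 - <<'E'
from h import *
st()
E
```

```text
56.45 [0.5922 0.2542 0.0897] F [-4.   1.3  5.6] gap 0.271 gf 20.9
```

Emit:
step_arm:
  commands: [0, 0.007, 0, 0, 0, 7, -0.002, 0.015, 0, 0, 0, 14, -0.004, 0.022, 0, 0, 0, 21, -0.007, 0.029, 0, 0, 0, 28, -0.011, 0.035, 0, 0, 0, 35, -0.016, 0.041, 0, 0, 0, 42, -0.021, 0.046, 0, 0, 0, 49, -0.027, 0.05, 0, 0, 0, 56, -0.034, 0.054, 0, 0, 0, 63, -0.037, 0.056, 0, 0, 0, 66]

```text
t: 57.45
tcp_pos: [0.6313, 0.2041, 0.0895]
tool_rot: [0.998, 0.055, -0.004, -0.002]
force: [-10.5, 12.6, 9.2]
finger_gap: 0.271
gripper_force: 21.6
```

```bash
python3 - <<'E'
from h import *
st();s=manip.sense();r=s["tcp_pos"][:2]-[.5735,.1957];print(np.degrees(np.arctan2(r[1],r[0]))-4.5,np.hypot(*r))
E
```

```text
57.45 [0.6313 0.2041 0.0895] F [-10.5  12.6   9.2] gap 0.271 gf 21.6
3.7787423039264283 0.0584201098248584
```

Emit:
step_arm:
  commands: [0, 0, 0, 0, 0, 0, 0, 0, 0, 0, 0, 0, 0, 0, 0, 0, 0, 0, 0, 0, -0.01, 0, 0, 0, 0, 0, -0.03, 0, 0, 0, 0, 0, -0.06, 0, 0, 0, 0, 0, -0.09, 0, 0, 0, 0, 0, -0.12, 0, 0, 0, 0, 0, -0.14, 0, 0, 0, 0, 0, -0.14, 0, 0, 0]
  jaw: 42

```text
t: 58.45
tcp_pos: [0.6377, 0.2022, 0.2342]
tool_rot: [0.998, 0.058, 0.005, -0.0]
force: [1.1, 0.2, 0.6]
finger_gap: 0.421
gripper_force: 0.0
```

```bash
python3 - <<'E'
from h import *
st();go((.443,.3),.23,YAW);go((.3765,.252),.2,YAW);go((.3765,.252),.116,YAW)
gmap("scene",.13,np.arange(.57,.66,.006),np.arange(.17,.27,.008))
E
```

```text
58.45 [0.6377 0.2022 0.2342] F [1.1 0.2 0.6] gap 0.421 gf 0.0
to [0.443 0.3  ] 0.23 shift mm [-182.2 -119.5    2.5] rot [  0.4  -0.4 -87.9]
to [0.3765 0.252 ] 0.2 shift mm [-254.   -79.5   31.8] rot [  0.4  -0.4 -87.9]
to [0.3765 0.252 ] 0.116 shift mm [-254.8  -79.5  115.8] rot [  0.4  -0.4 -87.9]
scene y: [170 178 186 194 202 210 218 226 234 242 250 258 266]
660   76   81   80   81  130  128  115   76   73   86   95   93   94
654   97   92   89  103  134  128  118   79   76   92  104   96  103
648  106  107  108  109  137  141  110   86   86  121  133  125  120
642  108  108  109  130  178  158  101   84  101  118  136  134  133
636  108  108  111  159  189  186  109   82   85  129  135  135  136
630  108  108  103  125  185  178   83   78   80  127  133  133  133
624  108  108  100  112  140  151   81   74   76   96  115  122  117
618  107  107   98   91  107  103   82   74   74   68   76   77   89
612  102  105  101   89   87   87   85   83   80   67   69   67   66
606   92   93   88   87   87   86   81   91   73   64   65   66   65
600   83   84   83   85   84   83   79   71   67   65   63   63   63
594   85   85   82   79   81   75   69   65   65   65   64   61   61
588   86   84   81   76   75   71   67   67   65   63   61   60   60
582   84   84   78   76   74   69   69   65   65   63   62   59   60
576   83   83   79   75   75   69   68   65   63   61   61   60   58
570   83   83   77   79   75   68   66   65   60   59   56   56   56
```

```bash
python3 - <<'E'
from h import *
p=np.radians(-90);go((.3765,.252),.2,p);go((.3765,.252),.116,p)
gmap("scene",.158,np.arange(.352,.404,.006),np.arange(.222,.29,.006))
gmap("top",.158,np.arange(.352,.404,.006),np.arange(.222,.29,.006))
E
```

```text
to [0.3765 0.252 ] 0.2 shift mm [-252.3  -79.5   30.4] rot [-0.  -0.3  6.6]
to [0.3765 0.252 ] 0.116 shift mm [-252.7  -79.5  114.4] rot [-0.  -0.3  6.6]
scene y: [222 228 234 240 246 252 258 264 270 276 282 288]
400   59   58   44   41   30   19   18   17   55  125  134  135
394   60   60   60   54   42   23   17   21   85  130  134  131
388   78   71   65   55   42   24   20   21   74  128  133  134
382  100   93   73   62   33   25   23   29  106  133  131  133
376  121  132  104   95   52   30   24   32   97  133  134  134
370  135  134  124  123   63   45   39   38  104  131  133  133
364  136  136  137  134  120   71   82   90  130  134  133  133
358  138  135  135  136  133  109  114  130  134  134  133  134
352  136  138  136  136  138  135  132  136  133  136  132  134
top y: [222 228 234 240 246 252 258 264 270 276 282 288]
400   38   38   60   43   41   70   69   70   69   71   69   72
394   37   40   63   43   42   68   69   69   70   72   74   73
388   38   36   60   43   59   69   69   68   70   73   71   74
382   38   37   64   39   67   69   67   66   67   70   71   72
376   40   38   64   37   67   66   69   68   71   70   72   70
370   38   41   63   51   67   66   69   69   70   72   71   75
364   38   39   67   56   68   66   69   71   73   71   71   72
358   38   41   44   60   69   70   70   71   73   70   71   72
352   37   40   42   57   62   66   70   72   72   73   72   69
```

Emit:
step_arm:
  commands: [-0.03, -0.01, 0, 0, 0, 3, -0.06, -0.02, 0, 0, 0, 6.6, -0.09, -0.03, 0, 0, 0, 6.6, -0.12, -0.04, 0, 0, 0, 6.6, -0.15, -0.05, 0, 0, 0, 6.6, -0.18, -0.06, 0, 0, 0, 6.6, -0.21, -0.07, 0, 0, 0, 6.6, -0.24, -0.078, 0, 0, 0, 6.6, -0.252, -0.081, 0.01, 0, 0, 6.6, -0.252, -0.081, 0.01, 0, 0, 6.6]
  jaw: 58

```text
t: 59.6
tcp_pos: [0.3711, 0.2528, 0.2174]
tool_rot: [1.0, 0.001, -0.003, 0.001]
force: [-0.1, -0.2, -0.3]
finger_gap: 0.579
gripper_force: 0.0
```

```bash
python3 - <<'E'
from h import *
st();go((.3775,.2535),.116,np.radians(-90))
gmap("scene",.158,np.arange(.352,.404,.006),np.arange(.222,.29,.006))
E
```

```text
59.6 [0.3711 0.2528 0.2174] F [-0.1 -0.2 -0.3] gap 0.579 gf 0.0
to [0.3775 0.2535] 0.116 shift mm [  7.1  -0.9 101.3] rot [0.1 0.4 0.1]
scene y: [222 228 234 240 246 252 258 264 270 276 282 288]
400  131  132  132  127   68   19   19   17   52  122  130  132
394  133  133  133  129   83   21   17   22   83  128  129  131
388  134  134  134  129   87   25   21   21   72  126  130  131
382  134  133  133  126   58   26   22   29  102  130  130  130
376  134  133  133  129   72   31   26   31   97  129  131  130
370  134  135  135  127   64   45   37   38  102  129  132  131
364  134  133  134  131  118   69   81   89  128  131  130  130
358  135  135  134  132  131  107  111  127  131  132  131  131
352  133  136  134  133  135  135  130  133  132  133  130  131
```

Emit:
step_arm:
  commands: [0.006, -0.001, 0.01, 0, 0.4, 0, 0.006, -0.001, 0.025, 0, 0.4, 0, 0.006, -0.001, 0.04, 0, 0.4, 0, 0.006, -0.001, 0.055, 0, 0.4, 0, 0.006, -0.001, 0.07, 0, 0.4, 0, 0.006, -0.001, 0.082, 0, 0.4, 0, 0.006, -0.001, 0.092, 0, 0.4, 0, 0.006, -0.001, 0.098, 0, 0.4, 0, 0.006, -0.001, 0.1, 0, 0.4, 0, 0.006, -0.001, 0.1, 0, 0.4, 0]

```text
t: 60.65
tcp_pos: [0.3815, 0.2545, 0.1194]
tool_rot: [1.0, -0.0, 0.003, 0.0]
force: [-0.0, 0.4, -0.3]
finger_gap: 0.581
gripper_force: 0.0
```

Emit:
step_arm:
  commands: [0, 0, 0, 0, 0, 0, 0, 0, 0, 0, 0, 0, 0, 0, 0, 0, 0, 0, 0, 0, 0, 0, 0, 0, 0, 0, 0, 0, 0, 0, 0, 0, 0, 0, 0, 0, 0, 0, 0, 0, 0, 0, 0, 0, 0, 0, 0, 0, 0, 0, 0, 0, 0, 0, 0, 0, 0, 0, 0, 0]
  jaw: 0
  grip_force: 50

```text
t: 61.65
tcp_pos: [0.3818, 0.2549, 0.1203]
tool_rot: [1.0, 0.0, 0.004, -0.0]
force: [-0.1, 0.3, 7.0]
finger_gap: 0.278
gripper_force: 49.1
```

```bash
python3 - <<'E'
from h import *
st();s=manip.sense();c=np.array([.443,.2535]);p=s["tcp_pos"][:2];r=p-c;a0=np.arctan2(r[1],r[0]);print(np.degrees(a0),np.hypot(*r), "park at",180+4.5)
E
```

```text
61.65 [0.3818 0.2549 0.1203] F [-0.1  0.3  7. ] gap 0.278 gf 49.1
178.6991606090821 0.061201603575726043 park at 184.5
```

```bash
python3 - <<'E'
import numpy as np
np.set_printoptions(suppress=True,linewidth=200)
for k in range(8):
    a=179+45*k;f=np.radians(a+4.5*np.arange(1,11));f0=np.radians(a)
    print(a,[(round(70*(np.cos(t)-np.cos(f0)),1),round(-70*(np.sin(t)-np.sin(f0)),1)) for t in f])
E
```

```text
179 [(np.float64(0.1), np.float64(5.5)), (np.float64(0.7), np.float64(11.0)), (np.float64(1.6), np.float64(16.4)), (np.float64(3.0), np.float64(21.7)), (np.float64(4.9), np.float64(26.9)), (np.float64(7.1), np.float64(31.9)), (np.float64(9.7), np.float64(36.7)), (np.float64(12.6), np.float64(41.4)), (np.float64(16.0), np.float64(45.7)), (np.float64(19.6), np.float64(49.8))]
224 [(np.float64(4.0), np.float64(3.8)), (np.float64(8.2), np.float64(7.3)), (np.float64(12.7), np.float64(10.4)), (np.float64(17.5), np.float64(13.2)), (np.float64(22.4), np.float64(15.6)), (np.float64(27.6), np.float64(17.6)), (np.float64(32.8), np.float64(19.1)), (np.float64(38.2), np.float64(20.3)), (np.float64(43.6), np.float64(21.1)), (np.float64(49.1), np.float64(21.4))]
269 [(np.float64(5.5), np.float64(-0.1)), (np.float64(11.0), np.float64(-0.7)), (np.float64(16.4), np.float64(-1.6)), (np.float64(21.7), np.float64(-3.0)), (np.float64(26.9), np.float64(-4.9)), (np.float64(31.9), np.float64(-7.1)), (np.float64(36.7), np.float64(-9.7)), (np.float64(41.4), np.float64(-12.6)), (np.float64(45.7), np.float64(-16
[... 1311 characters left out ...]
), (np.float64(-16.4), np.float64(1.6)), (np.float64(-21.7), np.float64(3.0)), (np.float64(-26.9), np.float64(4.9)), (np.float64(-31.9), np.float64(7.1)), (np.float64(-36.7), np.float64(9.7)), (np.float64(-41.4), np.float64(12.6)), (np.float64(-45.7), np.float64(16.0)), (np.float64(-49.8), np.float64(19.6))]
494 [(np.float64(-3.8), np.float64(4.0)), (np.float64(-7.3), np.float64(8.2)), (np.float64(-10.4), np.float64(12.7)), (np.float64(-13.2), np.float64(17.5)), (np.float64(-15.6), np.float64(22.4)), (np.float64(-17.6), np.float64(27.6)), (np.float64(-19.1), np.float64(32.8)), (np.float64(-20.3), np.float64(38.2)), (np.float64(-21.1), np.float64(43.6)), (np.float64(-21.4), np.float64(49.1))]
```

Emit:
step_arm:
  commands: [0, 0.0055, 0, 0, 0, 0, 0.0007, 0.011, 0, 0, 0, 0, 0.0016, 0.0164, 0, 0, 0, 0, 0.003, 0.0217, 0, 0, 0, 0, 0.0049, 0.0269, 0, 0, 0, 0, 0.0071, 0.0319, 0, 0, 0, 0, 0.0097, 0.0367, 0, 0, 0, 0, 0.0126, 0.0414, 0, 0, 0, 0, 0.016, 0.0457, 0, 0, 0, 0, 0.0196, 0.0498, 0, 0, 0, 0]
  grip_force: 80

```text
t: 62.65
tcp_pos: [0.4015, 0.2053, 0.1205]
tool_rot: [1.0, -0.0, 0.004, -0.001]
force: [-0.6, 3.1, 5.9]
finger_gap: 0.267
gripper_force: 78.2
```

```bash
python3 - <<'E'
from h import *
st()
gmap("scene",.045,np.arange(.37,.52,.02),np.arange(-.06,.13,.02))
E
```

```text
62.65 [0.4015 0.2053 0.1205] F [-0.6  3.1  5.9] gap 0.267 gf 78.2
scene y: [-60 -39 -19   0  20  40  60  80 100 120]
510  173  159  143  128  123  110   43  130  130  130
490  203  200  221  114   75   46  176  144  124  164
470  201  195  194   60   53   16   96   65   68  118
450  199  177  151   59   42   22   66   64   67  122
430  197  192  144   54   47  179   84   68   73  186
410  196  196   76   57   90  223   69   73  181  185
390  196  195   39   36   56  155   51   63   79  131
370  196  176   70   66   57  136   77   84   76  130
```

Emit:
step_arm:
  commands: [0.004, 0.0038, 0, 0, 0, 0, 0.0082, 0.0073, 0, 0, 0, 0, 0.0127, 0.0104, 0, 0, 0, 0, 0.0175, 0.0132, 0, 0, 0, 0, 0.0224, 0.0156, 0, 0, 0, 0, 0.0276, 0.0176, 0, 0, 0, 0, 0.0328, 0.0191, 0, 0, 0, 0, 0.0382, 0.0203, 0, 0, 0, 0, 0.0436, 0.0211, 0, 0, 0, 0, 0.0491, 0.0214, 0, 0, 0, 0]

```text
t: 63.7
tcp_pos: [0.4459, 0.1841, 0.1204]
tool_rot: [1.0, -0.0, -0.0, -0.001]
force: [-7.9, 2.9, 11.3]
finger_gap: 0.266
gripper_force: 78.9
```

```bash
python3 - <<'E'
from h import *
st()
E
```

```text
63.7 [0.4459 0.1841 0.1204] F [-7.9  2.9 11.3] gap 0.266 gf 78.9
```

Emit:
step_arm:
  commands: [0.0055, 0, 0, 0, 0, 0, 0.011, -0.0007, 0, 0, 0, 0, 0.0164, -0.0016, 0, 0, 0, 0, 0.0217, -0.003, 0, 0, 0, 0, 0.0269, -0.0049, 0, 0, 0, 0, 0.0319, -0.0071, 0, 0, 0, 0, 0.0367, -0.0097, 0, 0, 0, 0, 0.0414, -0.0126, 0, 0, 0, 0, 0.0457, -0.016, 0, 0, 0, 0, 0.0498, -0.0196, 0, 0, 0, 0]

```text
t: 64.7
tcp_pos: [0.4967, 0.2005, 0.1205]
tool_rot: [1.0, 0.001, 0.0, 0.003]
force: [-4.4, -6.1, 6.7]
finger_gap: 0.262
gripper_force: 78.7
```

Emit:
step_arm:
  commands: [0.0038, -0.004, 0, 0, 0, 0, 0.0073, -0.0082, 0, 0, 0, 0, 0.0104, -0.0127, 0, 0, 0, 0, 0.0132, -0.0175, 0, 0, 0, 0, 0.0156, -0.0224, 0, 0, 0, 0, 0.0176, -0.0276, 0, 0, 0, 0, 0.0191, -0.0328, 0, 0, 0, 0, 0.0203, -0.0382, 0, 0, 0, 0, 0.0211, -0.0436, 0, 0, 0, 0, 0.0214, -0.0491, 0, 0, 0, 0]

```text
t: 65.7
tcp_pos: [0.5217, 0.2514, 0.1206]
tool_rot: [1.0, 0.0, 0.004, 0.001]
force: [1.9, -3.3, 0.4]
finger_gap: 0.267
gripper_force: 78.4
```

```bash
python3 - <<'E'
from h import *
st()
gmap("scene",.037,np.arange(.33,.53,.02),np.arange(-.24,.13,.02))
E
```

```text
65.7 [0.5217 0.2514 0.1206] F [ 1.9 -3.3  0.4] gap 0.267 gf 78.4
scene y: [-240 -220 -200 -180 -160 -140 -120 -100  -80  -60  -40  -20    0   19
   39   59   79   99  119]
510  189  188  175  179  163  168  159  159  159  159  156  133  132  126  127   21  141  137  147
490  193  129  141  176  203  165  117  124  115  160   73  175  177  168   62   96  160  137  133
470  189  130  139  163  191   65   58   50   63   57   71  162  170  224   21  225  229  214  200
450  183  131  139  185  170   61   57   45   57   55  136  141  153  120   20  187  176  194  187
430  162  132  138  187  119   56   51   69   52   64  175  179  147   93  110  201  188  180  152
410  164  136  139  197   63   57   48   40   42   57  155  197  176  175  184  168  165  162  177
390  133  135  138  182   35   47   55   53   57   56  138  144  150  212  210  195  188  174  173
370  136  137  138  180   75   65   54   54   58   64  124  142  147  217  212  206  200  204  213
350  123  140  141  191   61   54   62   62   55   74  109  172  188  229  210  204  198  217  204
330  128  153  157  144   60   49  158   61   53  146  115  195  202  219  199  193  212  215  207
```

The bed is clear and the dark mass is now in the basket. Next comes the return half turn.

Emit:
step_arm:
  commands: [-0.0001, -0.0055, 0, 0, 0, 0, -0.0007, -0.011, 0, 0, 0, 0, -0.0016, -0.0164, 0, 0, 0, 0, -0.003, -0.0217, 0, 0, 0, 0, -0.0049, -0.0269, 0, 0, 0, 0, -0.0071, -0.0319, 0, 0, 0, 0, -0.0097, -0.0367, 0, 0, 0, 0, -0.0126, -0.0414, 0, 0, 0, 0, -0.016, -0.0457, 0, 0, 0, 0, -0.0196, -0.0498, 0, 0, 0, 0]

```text
t: 66.75
tcp_pos: [0.5018, 0.3027, 0.1206]
tool_rot: [1.0, -0.0, 0.004, -0.001]
force: [4.8, 1.4, 0.5]
finger_gap: 0.264
gripper_force: 78.7
```

Emit:
step_arm:
  commands: [-0.004, -0.0038, 0, 0, 0, 0, -0.0082, -0.0073, 0, 0, 0, 0, -0.0127, -0.0104, 0, 0, 0, 0, -0.0175, -0.0132, 0, 0, 0, 0, -0.0224, -0.0156, 0, 0, 0, 0, -0.0276, -0.0176, 0, 0, 0, 0, -0.0328, -0.0191, 0, 0, 0, 0, -0.0382, -0.0203, 0, 0, 0, 0, -0.0436, -0.0211, 0, 0, 0, 0, -0.0491, -0.0214, 0, 0, 0, 0]

```text
t: 67.75
tcp_pos: [0.4519, 0.3239, 0.1205]
tool_rot: [1.0, -0.0, 0.004, -0.001]
force: [2.0, 3.2, 5.5]
finger_gap: 0.267
gripper_force: 79.0
```

```bash
python3 - <<'E'
from h import *
st()
E
```

```text
67.75 [0.4519 0.3239 0.1205] F [2.  3.2 5.5] gap 0.267 gf 79.0
```

Emit:
step_arm:
  commands: [-0.0055, 0.0001, 0, 0, 0, 0, -0.011, 0.0007, 0, 0, 0, 0, -0.0164, 0.0016, 0, 0, 0, 0, -0.0217, 0.003, 0, 0, 0, 0, -0.0269, 0.0049, 0, 0, 0, 0, -0.0319, 0.0071, 0, 0, 0, 0, -0.0367, 0.0097, 0, 0, 0, 0, -0.0414, 0.0126, 0, 0, 0, 0, -0.0457, 0.016, 0, 0, 0, 0, -0.0498, 0.0196, 0, 0, 0, 0]

```text
t: 68.75
tcp_pos: [0.4019, 0.3032, 0.1205]
tool_rot: [1.0, 0.0, 0.003, 0.0]
force: [2.5, 1.7, 9.5]
finger_gap: 0.267
gripper_force: 79.5
```

Emit:
step_arm:
  commands: [-0.0038, 0.004, 0, 0, 0, 0, -0.0073, 0.0082, 0, 0, 0, 0, -0.0104, 0.0127, 0, 0, 0, 0, -0.0132, 0.0175, 0, 0, 0, 0, -0.0156, 0.0224, 0, 0, 0, 0, -0.0176, 0.0276, 0, 0, 0, 0, -0.0191, 0.0328, 0, 0, 0, 0, -0.0203, 0.0382, 0, 0, 0, 0, -0.0211, 0.0436, 0, 0, 0, 0, -0.0214, 0.0491, 0, 0, 0, 0]

```text
t: 69.75
tcp_pos: [0.3817, 0.2545, 0.1205]
tool_rot: [1.0, 0.0, 0.005, -0.0]
force: [3.4, 2.4, 9.8]
finger_gap: 0.266
gripper_force: 79.5
```

```bash
python3 - <<'E'
from h import *
st()
E
```

```text
69.75 [0.3817 0.2545 0.1205] F [3.4 2.4 9.8] gap 0.266 gf 79.5
```

Emit:
step_arm:
  commands: [0, 0.001, 0, 0, 0, 0, 0, 0.002, 0, 0, 0, 0, 0, 0.003, 0, 0, 0, 0, 0, 0.004, 0, 0, 0, 0, 0, 0.0045, 0, 0, 0, 0, 0, 0.0045, 0, 0, 0, 0, 0, 0.0045, 0, 0, 0, 0, 0, 0.0045, 0, 0, 0, 0, 0, 0.0045, 0, 0, 0, 0, 0, 0.0045, 0, 0, 0, 0]

```text
t: 70.75
tcp_pos: [0.3818, 0.2501, 0.1204]
tool_rot: [1.0, 0.0, 0.004, -0.0]
force: [3.8, 1.3, 10.1]
finger_gap: 0.265
gripper_force: 79.5
```

Emit:
step_arm:
  commands: [0, 0, 0, 0, 0, 0, 0, 0, 0, 0, 0, 0, 0, 0, 0, 0, 0, 0, 0, 0, 0, 0, 0, 0, 0, 0, -0.01, 0, 0, 0, 0, 0, -0.03, 0, 0, 0, 0, 0, -0.06, 0, 0, 0, 0, 0, -0.1, 0, 0, 0, 0, 0, -0.14, 0, 0, 0, 0, 0, -0.18, 0, 0, 0]
  jaw: 58

```text
t: 71.75
tcp_pos: [0.3791, 0.2497, 0.3016]
tool_rot: [1.0, 0.0, 0.003, 0.0]
force: [0.3, -0.6, -0.2]
finger_gap: 0.578
gripper_force: 0.0
```

Emit:
step_arm:
  commands: [0, -0.03, -0.03, 0, 0, 0, -0.01, -0.06, -0.05, 0, 0, 0, -0.03, -0.1, -0.05, 0, 0, 0, -0.05, -0.14, -0.05, 0, 0, 0, -0.07, -0.17, -0.05, 0, 0, 0, -0.08, -0.2, -0.05, 0, 0, 0, -0.1, -0.2, -0.05, 0, 0, 0, -0.1, -0.2, -0.05, 0, 0, 0, -0.1, -0.2, -0.05, 0, 0, 0, -0.1, -0.2, -0.05, 0, 0, 0]

```text
t: 72.75
tcp_pos: [0.2801, 0.4491, 0.3491]
tool_rot: [1.0, -0.001, 0.004, 0.0]
force: [-0.1, 0.2, 0.2]
finger_gap: 0.576
gripper_force: 0.0
```

```bash
python3 - <<'E'
from h import *
st();T=manip.snapshot("top");S=manip.snapshot("scene")
cv2.imwrite("pics/end.png",np.hstack([S["pixels"],T["pixels"]]))
# crank knob darkness on its circle; axis (.445,.2535)
g=T["pixels"].max(2)
for a in range(150,225,5):
    t=np.radians(a);u,v=proj(T,[.445+.07*np.cos(t),.2535+.07*np.sin(t),.158]);print(a,int(cv2.getRectSubPix(g,(3,3),(float(u),float(v))).mean()),end="; ")
print();lever()
gmap("top",.06,np.arange(.30,.58,.016),np.arange(-.26,.19,.018))
a=cv2.imread("pics/top0.png");d=cv2.absdiff(a,T["pixels"]).max(2)
for n,X in(("nip",[.533,-.387,.06]),("yellow",[.649,.325,.04]),("blue",[.426,.446,.04]),("knob",[.3765,.252,.14])):
    u,v=proj(T,X).round().astype(int);print(n,d[v-9:v+9,u-9:u+9].mean().round(1))
E
```

```text
72.75 [0.2801 0.4491 0.3491] F [-0.1  0.2  0.2] gap 0.576 gf 0.0
150 75; 155 68; 160 56; 165 55; 170 53; 175 36; 180 25; 185 26; 190 26; 195 16; 200 39; 205 121; 210 172; 215 178; 220 186; 
-15 112; -9 106; -3 141; 3 181; 9 182; 15 162; 21 120; 27 112; 33 113; 39 113; 45 104; 51 73; 57 64; 63 63; 69 68; 75 94; 81 112; 87 113; 93 109; 99 105; 
top y: [-260 -242 -224 -206 -188 -170 -152 -134 -116  -98  -80  -62  -44  -26
   -8    9   27   45   63   81   99  117  135  153  171  189]
572  117  119  118  119  117  117  117  117  114  113  113  113  113  113   88   93   83   88   93   93  132   92   70   98   88   70
556  113  117  121  172  129  121  115  114  116  116  114  111  107  110   90  106   82   90   90   97  159   92   66   90   93   83
540  117  116  123   93  112  146  111  105  109  123  221  215  192  132   91  123   83  181   33   86  162   93   77  107   99   63
524  116  106  131  119  129  173  188  183  178  170  169  167  165  185  173  171  156  169   98   88  130   80   86   88  104  118
508  113  103  178  125  127  185  187  184  189  185  191   58  110  133  222 
[... 1134 characters left out ...]
2   95   84  129  134  167  162   47   66  118  101   60  132  166  170  226  225  224  222  219  216  190  100  126   91   81
348   97   94   77  106  131  187  177  182  182  182  183  182  182  224  225  224  223  225  223  223  216  192   98   91   68   62
332   95   97   93  110  122  151  193  225  219  213  212  104  119  179  181  177  176  154  128  130  159  207   86   99   97   96
316  113  110  112  110  109  107  104   95   98   98   96  106  110  103  103   92   73   80   81  169   95   85  117  111  110   97
300  111  109  110  108  111  106  106  110  106  112  109  109  108  109  110  107  108  109  113  116  116  116  114  111  111  110
nip 3.2
yellow 3.2
blue 3.9
knob 20.8
```

```bash
python3 - <<'E'
from station import manip
print(manip.sign_off())
E
```

```text
the job is handed in; nothing more can be done
None
```

The job is handed in, with no verdict shown: all four reducers read as swept into the basket, the carriage as clamped at its mark, the flywheel as parked after one revolution, and the nipple as unmoved. The final checks were numeric only (picture limit reached). The inner pair of reducers clears the basket's open edge by only about 3 mm.

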